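# Fetch the cartridge from behind the ink bottles

## Robot

A 7-joint arm with a two-finger parallel gripper is mounted at the origin on the work surface. World frame = base frame: x ahead of the robot, y to its left, z up, the work surface at z = 0. Lengths are in m, angles in rad, forces in N, time in s.
With the tool pointing down it reaches from about 0.4 to 0.85 m from the base axis. Payload 10.4 kg.
Tool frame: the origin (TCP) lies on the centre line of the jaws, within the pads' length; the fingertips stand 17 mm ahead of it and the grasp point (between the pads) lies 2 mm behind it (manip.tcp_to_tips is the distance from the TCP to the fingertips, in m); z points along the fingers, x is the direction in which the jaws open and shut, and the axes are right-handed (so a half turn about z gives the same grasp; the last joint's range is limited). The gripper opens to 85 mm and grips with 20 to 120 N. Pads are 22 mm wide; open, the fingers measure 114 mm over their backs; the gripper's body (76 mm by 85 mm) begins 54 mm behind the grasp point. The pads swing forward as they close: fully open they stand 13 mm farther back than shut.
Start: joints at [1.197, 0.332, -0.065, 1.46, 0.022, 1.35, -0.088], TCP at [0.215, -0.587, 0.248] pointing down, gripper open.
Joint ranges: [-2.6, 2.6], [-0.5, 2.12], [-1.47, 1.34], [0.16, 2.42], [-1.27, 4.41], [0.06, 2.06], [-2.6, 2.6]. Speed limits (rad/s): [2.22, 2.22, 2.79, 2.79, 3.14, 3.14, 3.14].

## Interface

Orientations are given as a unit quaternion [x, y, z, w].
In Python, from workcell import manip gives the robot as it stands.
- The arm moves only by the shell command python3 -m pendant 'ROWS' [FORCE]. ROWS is JSON, a list of rows, each a list of 3 entries, a list of its own where there are three numbers: the shift along the world's x, y, z in cm, then the turn, a rotation vector about the world's x, y, z in degrees, then the closure in counts, from 0 (fully open) to 255 (shut). A call has 1 to 12 rows; each row shifts and turns the pose as measured when the row begins; what a row does not reach is not made up. A row lasts 1/8 s, in which the tool goes at most 62.5 mm and 10.7 degrees, less where a joint would pass 70% of its speed; a pose out of reach is approached as far as the arm can. A call is refused whole if a number of a shift passes 6.25 or a number of a turn 10.7, either way. A call with a gripper value outside its range is refused whole. The fingers move at their own pace and stop on an object; FORCE is the grip in N (left out, the last holds). Time passes only in rows, so rows that do not move let the fingers close. It gives the time, the measured TCP pose, the force and the opening at its end, in the units of the state.
- manip.get_obs(): the state, without advancing time (a new reading comes with each control period).
- manip.camera(name): name is "side" or "top"; returns a dict with "pixels" (420x560x3 uint8, red, green, blue), "range_z" (420x560 float32, m along the optical axis (not along the pixel's ray), 0 where there is no reading), "K" (3x3 intrinsics, pixels), "dist" ([k1, k2, p1, p2, k3] as OpenCV has them; the pictures are not rectified), "origin" and "rotation" of the camera in the world. Camera axes: x right, y down, z forward; pixel columns grow to the right and rows downward; lengths in m; the calibration is good to about 2 mm. A picture is of the moment at which its call begins.
- manip.hand_in(): hands the job in, once; it reports no verdict.
The state is a dict: "clock": time; "joint_pos": joint angles; "joint_velocities": joint speeds; "tau": joint torques, N m; "position": TCP position; "ee_rot": TCP orientation; "ft_force": force on the tool from outside, world axes, zero at the start; "torque": the same for the moment, N m; "grip_width": opening from 0.0 (shut) to 1.0 (fully open).
Only numpy, scipy, OpenCV 4.12 (cv2) and the standard library are available. Lean on these libraries where they do the work, as an engineer would, in place of code of your own. Each camera call takes 0.05 s, during which the arm holds its last target.

## Task

Clear the three ink bottles off the rack, setting each upright on the drip dish of its own colour, and only then take the black cartridge from behind them and seat it flat in the blue refill cradle. Then put each bottle back upright where it stood on the rack, on the very ring it came from, and leave everything released. Never tip a bottle over, and leave the small amber jar where it is.

Things in the scene. Friction and masses are not known exactly. Their poses are not given: they have to be found in the camera images.
- bottle_cyan: cyan ink bottle, closed, 110 mm tall, 80 to 170 g: body 38 mm across up to 68 mm, straight cyan cap 30 mm across from 80 to 110 mm. Origin: centre of its underside, z up; yaw has no meaning. Starts upright on one of the rack's three rings, 12 mm from its neighbour and 7 mm in front of the 50 mm high cartridge: grip the cap from above, fingers closing along the rack's x.
- bottle_magenta: magenta ink bottle, closed, 110 mm tall, 80 to 170 g: body 38 mm across up to 68 mm, straight magenta cap 30 mm across from 80 to 110 mm. Origin: centre of its underside, z up; yaw has no meaning. Starts upright on one of the rack's three rings, 12 mm from its neighbour and 7 mm in front of the 50 mm high cartridge: grip the cap from above, fingers closing along the rack's x.
- bottle_yellow: yellow ink bottle, closed, 110 mm tall, 80 to 170 g: body 38 mm across up to 68 mm, straight yellow cap 30 mm across from 80 to 110 mm. Origin: centre of its underside, z up; yaw has no meaning. Starts upright on one of the rack's three rings, 12 mm from its neighbour and 7 mm in front of the 50 mm high cartridge: grip the cap from above, fingers closing along the rack's x.
- dish_cyan: cyan drip dish, fixed on a steel tray: round, 64 mm outside, 58 mm inside, rim 9 mm high, inner floor 4 mm above its origin. Origin: centre of its underside, z up. The three dishes are about 90 to 98 mm apart; which colour lies where varies.
- dish_magenta: magenta drip dish, fixed on a steel tray: round, 64 mm outside, 58 mm inside, rim 9 mm high, inner floor 4 mm above its origin. Origin: centre of its underside, z up. The three dishes are about 90 to 98 mm apart; which colour lies where varies.
- dish_yellow: yellow drip dish, fixed on a steel tray: round, 64 mm outside, 58 mm inside, rim 9 mm high, inner floor 4 mm above its origin. Origin: centre of its underside, z up. The three dishes are about 90 to 98 mm apart; which colour lies where varies.
- cartridge: black ink cartridge behind the bottles: block 36 (x) by 130 (y) by 50 mm (z), white label on top, same both ways round, 175 to 350 g. Origin: centre of its underside. Starts on the rack deck, long side along the row of bottles, 57 mm of free deck behind it. Too long to grip lengthwise: grip across its 36 mm near the middle, once the bottles are gone.
- cradle: blue refill cradle, fixed; base 110 (x) by 180 mm (y), orange seat 10 mm above its origin, bounded by stubs and end walls 14 mm above the seat: inside 46 mm in x, 140 mm in y (5 mm play a side). The x-side stubs stand 40 to 60 mm from the middle, which is open for fingers. Origin: centre of its underside. The cartridge's y goes along the cradle's y.
- rack: grey rack, fixed, 170 (x, -65 to 105) by 190 mm (y), deck 12 mm above its origin (on the table); 30 mm high rail on its back edge (+x) and the rear of its sides. White ring centres at x -19, y -50, 0, 50 mm; the cartridge starts at x 25, y 0. A green pot 20 mm wide, 22 mm tall stands at x 82, y 75.
- flask: small amber glass jar with black lid, loose bystander, 32 mm across, 60 mm tall, at a far corner of the dishes' tray, about 68 mm or more from any dish centre. Origin: centre of its underside.

How it is judged:
On the way, in this order (a step that is already met when the one before it is completed fails the run):
1. all three bottles stand on the dishes of their own colours, the cartridge still in its place on the rack (horizontal distance between bottle_cyan and dish_cyan below 0.014 m and z of bottle_cyan in the frame of dish_cyan below 0.008 m and angle between each of bottle_cyan, bottle_magenta, bottle_yellow's own z axis and vertical below 0.1 rad and linear speed of each of bottle_cyan, bottle_magenta, bottle_yellow below 0.02 m/s and horizontal distance between bottle_magenta and dish_magenta below 0.014 m and z of bottle_magenta in the frame of dish_magenta below 0.008 m and horizontal distance between bottle_yellow and dish_yellow below 0.014 m and z of bottle_yellow in the frame of dish_yellow below 0.008 m and distance of cartridge from where it was at the start of the episode below 0.02 m), for 0.2 s.
2. the cartridge lies seated in the cradle, the bottles still on their dishes (x of cartridge in the frame of cradle between -0.009 and 0.009 m and y of cartridge in the frame of cradle between -0.009 and 0.009 m and z of cartridge in the frame of cradle between 0.006 and 0.014 m and angle between the y axis of cartridge and the y axis of cradle, either way round below 0.12 rad and angle between each of cartridge, bottle_cyan, bottle_magenta, bottle_yellow's own z axis and vertical below 0.1 rad and linear speed of each of cartridge, bottle_cyan, bottle_magenta, bottle_yellow below 0.02 m/s and horizontal distance between bottle_cyan and dish_cyan below 0.014 m and z of bottle_cyan in the frame of dish_cyan below 0.008 m and horizontal distance between bottle_magenta and dish_magenta below 0.014 m and z of bottle_magenta in the frame of dish_magenta below 0.008 m and horizontal distance between bottle_yellow and dish_yellow below 0.014 m and z of bottle_yellow in the frame of dish_yellow below 0.008 m), for 0.2 s.
At the end, for the whole second after the job is handed in: Each bottle stands upright (within 0.1 rad) within 15 mm of where it started; the cartridge lies flat in the cradle (within 9 mm of the middle, 4 mm of the seat's height, 0.12 rad of its direction, either way round); all at rest and released (distance of each of bottle_cyan, bottle_magenta, bottle_yellow from where it was at the start of the episode below 0.015 m and angle between each of bottle_cyan, bottle_magenta, bottle_yellow, cartridge's own z axis and vertical below 0.1 rad and linear speed of each of bottle_cyan, bottle_magenta, bottle_yellow, cartridge below 0.02 m/s and x of cartridge in the frame of cradle between -0.009 and 0.009 m and y of cartridge in the frame of cradle between -0.009 and 0.009 m and z of cartridge in the frame of cradle between 0.006 and 0.014 m and angle between the y axis of cartridge and the y axis of cradle, either way round below 0.12 rad); the robot touches nothing.
It fails at once if a bottle is tipped over (angle between any of bottle_cyan, bottle_magenta, bottle_yellow's own z axis and vertical above 0.6 rad).
It fails at once if the amber jar is displaced by more than 25 mm or tipped over (distance of flask from where it was at the start of the episode above 0.025 m or angle between flask's own z axis and vertical above 0.5 rad).
It also fails if it takes over 144 s, if anything falls off the work surface, if the arm or the gripper's body presses on something with over 40 N, if the wrist force passes 120 N, or if a joint passes its speed limit or range.

## Working session

There is one attempt and no reset: what is moved stays moved. The work goes in short steps, Python scripts to look and compute and a shell command to move; the robot and the scene stay as the last step left them, time stands still between calls to the robot, and variables do not carry over. Pictures are saved under pics/ and viewed, and the job is handed in when it is done.

```bash
ls; mkdir -p pics
cat > h.py <<'E'
import numpy as np, cv2
from workcell import manip
def shot(n,f=None):
    c=manip.camera(n); c={k:(np.array(v) if k!='pixels' else v) for k,v in c.items()}
    if f: cv2.imwrite('pics/'+f,cv2.cvtColor(c['pixels'],cv2.COLOR_RGB2BGR))
    return c
def plane(c,uv,z):
    uv=np.array(uv,float).reshape(-1,1,2)
    n=cv2.undistortPoints(uv,c['K'],c['dist']).reshape(-1,2)
    d=np.c_[n,np.ones(len(n))]@c['rotation'].T
    o=c['origin']; return o+d*((z-o[2])/d[:,2])[:,None]
def cloud(c,mask):
    v,u=np.nonzero(mask&(c['range_z']>0)); 
    n=cv2.undistortPoints(np.c_[u,v].astype(float).reshape(-1,1,2),c['K'],c['dist']).reshape(-1,2)
    r=c['range_z'][v,u]
    return (np.c_[n,np.ones(len(n))]*r[:,None])@c['rotation'].T+c['origin'],np.c_[u,v]
E
python3 - <<'E'
from h import *
for n in('top','side'):
    c=shot(n,n+'0.png'); np.savez(n+'0.npz',**c); print(n,c['origin'],c['rotation'].round(3).tolist(),c['K'][0,0],c['dist'])
o=manip.get_obs(); print(o['position'],o['ee_rot'],o['grip_width'],o['clock'],o['ft_force'])
E
```

```text
pics
top [0.32802295 0.0291695  1.04866962] [-0.7, 0.709, -0.064, 0.057] 493.17291503881654 [0.0146575 0.        0.        0.        0.       ]
side [0.37639474 0.58010304 0.7140952 ] [-0.113, 0.93, -0.348, 0.041] 429.6957871264191 [-0.12454212  0.          0.          0.          0.        ]
[ 0.21464277 -0.58666017  0.24759493] [ 8.19633957e-01 -5.72887225e-01 -5.38587968e-04 -3.38878733e-04] 1.0011415389935638 0.1 [-0.70548984 -0.73477895  0.22204421]
```

Run:
```python
s=open('h.py').read()
s=s.replace("    if f:","    from scipy.spatial.transform import Rotation as R\n    if c['rotation'].shape==(4,): c['rotation']=R.from_quat(c['rotation']).as_matrix()\n    if f:")
open('h.py','w').write(s)
from h import *
for n in('top','side'):
    c=shot(n); np.savez(n+'0.npz',**c); print(c['rotation'].round(3))
```

```text
[[-0.014 -0.985  0.171]
 [-1.     0.012 -0.011]
 [ 0.009 -0.172 -0.985]]
[[-0.971 -0.182  0.156]
 [-0.239  0.732 -0.637]
 [ 0.002 -0.656 -0.755]]
```

View pics/top0.png

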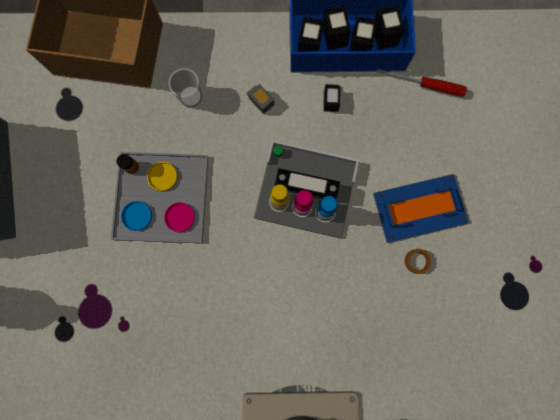

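View pics/side0.png

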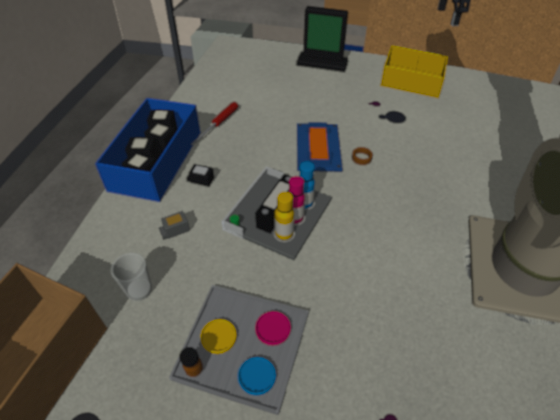

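```bash
cat > seg.py <<'E'
from h import *
def hsvmask(c,lo,hi,s=120,v=60):
    h=cv2.cvtColor(c['pixels'],cv2.COLOR_RGB2HSV); return (h[...,0]>=lo)&(h[...,0]<=hi)&(h[...,1]>=s)&(h[...,2]>=v)
COL=dict(cyan=(95,106),magenta=(155,172),yellow=(22,30),orange=(5,15))
def comps(c,m,amin=25):
    n,l,st,ce=cv2.connectedComponentsWithStats(m.astype(np.uint8))
    return [(i,st[i],ce[i],l==i) for i in range(1,n) if st[i][4]>=amin]
E
python3 - <<'E'
from seg import *
for n in('top','side'):
    c=dict(np.load(n+'0.npz'))
    h=cv2.cvtColor(c['pixels'],cv2.COLOR_RGB2HSV)
    pts={'top':[(162,177),(137,215),(180,217),(279,190),(304,197),(328,203),(422,208),(278,151),(400,235)],'side':[(219,336),(258,375),(273,327),(285,200),(296,186),(307,170),(319,140),(234,219),(310,160)]}[n]
    print([h[v,u].tolist() for u,v in pts])
    for k,(a,b) in COL.items():
        for i,s,ce,m in comps(c,hsvmask(c,a,b)):
            P,_=cloud(c,m)
            if len(P): print(n,k,s.tolist(),ce.round(1),np.median(P,0).round(3),P[:,2].min().round(3),P[:,2].max().round(3))
E
```

```text
[[24, 255, 166], [100, 255, 137], [166, 255, 150], [24, 255, 164], [166, 255, 149], [100, 255, 134], [12, 255, 160], [69, 230, 102], [106, 211, 92]]
top cyan [396, 184, 22, 16, 93] [407.4 190.7] [ 0.521 -0.24   0.012] 0.008 0.017
top cyan [385, 190, 14, 11, 46] [391.5 195.2] [ 0.513 -0.205  0.012] 0.007 0.028
top cyan [318, 196, 20, 21, 283] [327.3 205.5] [ 0.476 -0.056  0.122] 0.012 0.128
top cyan [121, 201, 31, 30, 738] [135.7 215.4] [0.476 0.339 0.011] 0.004 0.021
top cyan [392, 229, 19, 9, 42] [401.8 233.3] [ 0.431 -0.221  0.012] 0.007 0.015
top magenta [294, 190, 19, 22, 300] [303.  199.9] [ 0.487 -0.01   0.122] 0.014 0.128
top magenta [164, 202, 31, 30, 733] [178.9 216.7] [0.472 0.248 0.012] 0.004 0.021
top yellow [147, 162, 31, 29, 710] [161.7 176. ] [0.561 0.287 0.011] 0.002 0.021
top yellow [270, 184, 19, 23, 325] [279.2 194.8] [0.498 0.035 0.121] 0.016 0.128
top orange [45, 10, 99, 54, 1876] [99.9 38. ] [0.88  0.432 0.006] -0.001 0.125
top orange [27, 48, 12, 5, 25] [32.6 49.8] [0.797 0.525 0.12 ] 0.088 0.122
top orange [389, 191, 66, 34, 1289] [421.5 207. ] [ 0.486 -0.267 
[... 545 characters left out ...]
6] [0.47  0.25  0.012] 0.004 0.019
side yellow [381, 45, 67, 53, 2599] [414.4  70.7] [ 0.257 -0.602  0.038] -0.288 0.073
side yellow [274, 192, 20, 33, 506] [284.  208.4] [0.499 0.048 0.098] 0.048 0.126
side yellow [276, 233, 16, 7, 57] [283.2 236.5] [0.498 0.053 0.02 ] 0.012 0.028
side yellow [200, 319, 37, 35, 1015] [218.1 335.8] [0.559 0.289 0.012] 0.005 0.02
side orange [427, 34, 10, 10, 28] [431.4  38.7] [ 0.144 -1.375 -0.188] -0.212 -0.16
side orange [310, 128, 18, 31, 512] [318.1 143.2] [ 0.485 -0.268  0.011] 0.007 0.028
side orange [353, 148, 19, 16, 163] [361.8 155.5] [ 0.371 -0.24   0.015] 0.005 0.021
side orange [183, 365, 17, 11, 101] [191.6 369.9] [0.574 0.368 0.037] 0.016 0.057
```

```bash
cat > meas.py <<'E'
from seg import *
def caps(c,zt=0.122,verbose=True):
    # top disc of each cap: pixels whose ranged height is near the top; fit circle on the plane
    out={}
    for k in('cyan','magenta','yellow'):
        for i,s,ce,m in comps(c,hsvmask(c,*COL[k])):
            P,uv=cloud(c,m)
            if len(P)<20 or np.percentile(P[:,2],90)<0.09: continue
            if np.percentile(P[:,2],90)<0.1 and False: continue
            Q=P[P[:,2]>zt-0.02]
            X=plane(c,uv+0.0,zt)
            # seen points of disc: all mask rays fall on plane within silhouette; keep via near-edge: ranged top
            top=P[:,2]>zt-0.005
            mm=np.zeros(m.shape,np.uint8); mm[uv[top][:,1],uv[top][:,0]]=1
            mm=cv2.morphologyEx(mm,cv2.MORPH_CLOSE,np.ones((3,3)))
            mm=cv2.morphologyEx(mm,cv2.MORPH_OPEN,np.ones((3,3)))
            v,u=np.nonzero(mm)
            X=plane(c,np.c_[u,v],zt)
            (cx,cy),r=cv2.minEnclosingCircle(X[:,:2].astype(np.float32))
            out[k]=X[:,:2].mean(0)
            if verbose: print(k,'centroid',X[:,:2].mean(0).round(4),'encl',round(cx,4),round(cy,4),'r',round(r,4),'area r',None,'z',np.median(P[top][:,2]).round(4))
    return out
E
python3 - <<'E'
from meas import *
C={}
for n in('top','side'):
    c=dict(np.load(n+'0.npz')); print(n); C[n]=caps(c)
    for k in('cyan','magenta','yellow','orange'):
        for i,s,ce,m in comps(c,hsvmask(c,*COL[k]),250):
            P,uv=cloud(c,m)
            z=np.median(P[:,2])
            if z>0.02: continue
            cs,_=cv2.findContours(m.astype(np.uint8),cv2.RETR_EXTERNAL,cv2.CHAIN_APPROX_NONE)
            ct=max(cs,key=cv2.contourArea).reshape(-1,2)
            if k=='orange':
                X=plane(c,ct,.012 if False else .010); r=cv2.minAreaRect(X[:,:2].astype(np.float32)*1000); print(' seat',r, 'z',z,P[:,:2].mean(0)); continue
            # rim plane, outer
            X=plane(c,ct,.016); (cx,cy),r=cv2.minEnclosingCircle(X[:,:2].astype(np.float32)*1000)
            e=cv2.fitEllipse(X[:,:2].astype(np.float32)*1000)
            v=np.hypot(*(P[:,:2]-np.array(e[0])/1000).T)
            print(' dish',k,cx,cy,r,e,'floor z',np.median(P[v<.022][:,2]),'rim z',np.median(P[(v>.029)&(v<.032)][:,2]))
print({k:(C['top'][k]-C['side'][k]).round(4) for k in C['top']})
# tray height & table height
c=dict(np.load('top0.npz'));h=cv2.cvtColor(c['pixels'],cv2.COLOR_RGB2HSV)
for u,v,nm in((125,235,'tray'),(200,165,'tray2'),(230,280,'table'),(290,222,'deck'),(308,184,'label'),(395,225,'cradle')):
    m=np.zeros(h.shape[:2],bool);m[v-3:v+4,u-3:u+4]=1;P,_=cloud(c,m);print(nm,np.median(P,0).round(4),P[:,2].std().round(4))
E
```

```text
top
cyan centroid [ 0.4788 -0.0587] encl 0.4789 -0.0587 r 0.0152 area r None z 0.1234
magenta centroid [ 0.4902 -0.0122] encl 0.4904 -0.0121 r 0.0149 area r None z 0.1231
yellow centroid [0.5022 0.0353] encl 0.502 0.0352 r 0.0152 area r None z 0.1234
 dish cyan 475.6788330078125 337.7686462402344 32.36333465576172 ((475.58740234375, 337.7394104003906), (62.229644775390625, 63.223777770996094), 154.1453399658203) floor z 0.010871206313449067 rim z 0.015144369353108367
 dish magenta 471.41607666015625 246.85147094726562 32.56340789794922 ((471.5729064941406, 247.1605224609375), (61.77619934082031, 63.49755096435547), 148.11402893066406) floor z 0.011087997555673024 rim z 0.014967335674270221
 dish yellow 559.56396484375 285.8162536621094 32.93870544433594 ((559.8104248046875, 285.90771484375), (62.082027435302734, 63.71730422973633), 147.01416015625) floor z 0.010845354932869644 rim z 0.015013672824267132
 seat ((888.1107788085938, 447.13299560546875), (201.80126953125, 118.29461669921875), 82.04885864257812) z 0.006178556466102325 [0.8770545  0.43184579]
 seat ((486.7626647949219, -26
[... 834 characters left out ...]
w 558.0419311523438 289.9888610839844 33.47861862182617 ((558.2071533203125, 289.85357666015625), (62.335018157958984, 65.41751098632812), 17.810964584350586) floor z 0.011217900109263157 rim z 0.015128350966227
 seat ((485.82269287109375, -271.8247985839844), (42.24998092651367, 120.2710189819336), 12.714681625366211) z 0.01093759304102504 [ 0.48502721 -0.26847135]
{'cyan': array([ 0.0025, -0.0031]), 'magenta': array([ 0.0021, -0.0047]), 'yellow': array([ 0.0023, -0.004 ])}
tray [0.4352 0.3612 0.0071] 0.0028
tray2 [0.5849 0.2063 0.0073] 0.0022
table [0.3385 0.1404 0.0011] 0.0019
deck [0.4577 0.0134 0.0136] 0.0022
label [ 0.5288 -0.0237  0.0638] 0.0017
cradle [ 0.4476 -0.2087  0.0119] 0.0054
```

Run:
```python
from h import *
c=dict(np.load('top0.npz'));
im=c['pixels'][130:250,245:475][...,::-1]; cv2.imwrite('pics/zt.png',cv2.resize(im,None,fx=3.4,fy=3.4,interpolation=cv2.INTER_CUBIC))
c=dict(np.load('side0.npz'));
im=c['pixels'][110:260,215:355][...,::-1]; cv2.imwrite('pics/zs.png',cv2.resize(im,None,fx=4,fy=4,interpolation=cv2.INTER_CUBIC))
```

```text
(no output)
```

View pics/zt.png

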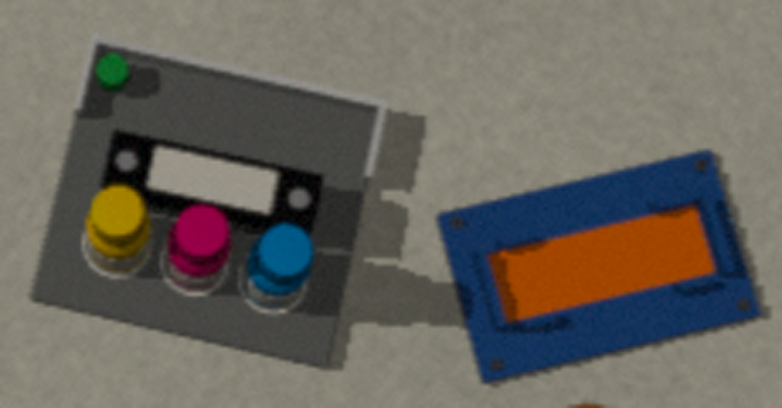

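View pics/zs.png

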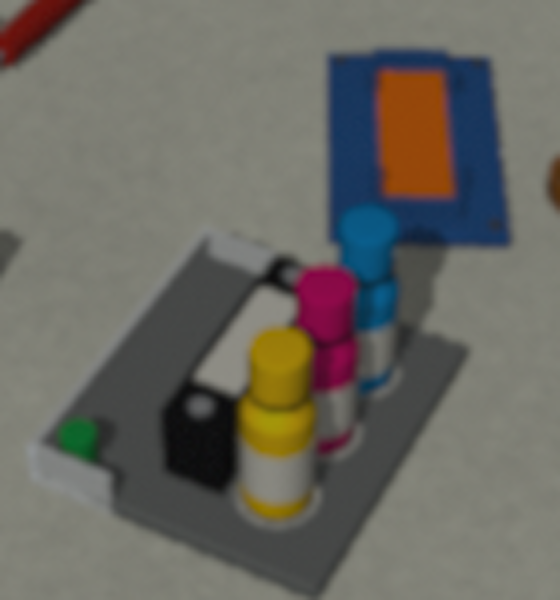

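```bash
python3 -m pendant '[[[1.5,3.5,0],[0,0,5],0],[[2.5,5.5,0],[0,0,5],0],[[2.5,5.5,0],[0,0,5],0],[[2.5,5.5,0],[0,0,5],0],[[2.5,5.5,0],[0,0,5],0],[[2.5,5.5,0],[0,0,5],0],[[2.5,5.5,0],[0,0,5],0],[[2.5,5.5,0],[0,0,5],0],[[2.5,5.5,0],[0,0,5],0],[[2.5,5.5,0],[0,0,5],0],[[2.5,5.5,0],[0,0,5],0],[[0,0,0],[0,0,0],0]]'
cat > st.py <<'E'
import sys
from h import *
from scipy.spatial.transform import Rotation as R
o=manip.get_obs(); M=R.from_quat(o['ee_rot']).as_matrix(); p=np.array(o['position'])
print('t',o['clock'],'p',(p*1000).round(1),'yaw',np.degrees(np.arctan2(M[1,0],M[0,0])).round(2),'zax',M[:,2].round(4),'w',round(o['grip_width'],3),'F',np.round(o['ft_force'],1),'q7',round(o['joint_pos'][6],2))
if len(sys.argv)>3:
    t=np.array([float(a) for a in sys.argv[1:4]]); yaw=float(sys.argv[4]) if len(sys.argv)>4 else np.degrees(np.arctan2(M[1,0],M[0,0]))
    y=np.radians(yaw); T=np.array([[np.cos(y),np.sin(y),0],[np.sin(y),-np.cos(y),0],[0,0,-1.]])
    print('shift cm',((t-p*1000)/10).round(2),'turn deg',np.degrees(R.from_matrix(T@M.T).as_rotvec()).round(2))
E
python3 st.py 501 37.3 250 -14
python3 - <<'E'
from meas import *
# cartridge label and rack yaw
for n in('top','side'):
    c=dict(np.load(n+'0.npz')); h=cv2.cvtColor(c['pixels'],cv2.COLOR_RGB2HSV)
    m=(h[...,1]<70)&(h[...,2]>110)
    for i,s,ce,mm in comps(c,m,80):
        P,uv=cloud(c,mm)
        if len(P)<50 or abs(np.median(P[:,2])-.062)>.006: continue
        X=plane(c,uv,.062)[:,:2]; r=cv2.minAreaRect((X*1000).astype(np.float32)); e=np.linalg.eigh(np.cov(X.T))[1][:,1]
        print(n,s.tolist(),r,X.mean(0).round(4),np.degrees(np.arctan2(e[1],e[0])), np.median(P[:,2]))
E
```

```text
clock: 1.7
position: [0.4821, 0.0191, 0.2472]
ee_rot: [0.993, -0.114, 0.001, 0.001]
ft_force: [-0.6, -1.5, -0.6]
grip_width: 0.999
t 1.7 p [482.1  19.1 247.2] yaw -13.14 zax [ 0.0021 -0.0026 -1.    ] w 0.999 F [-0.6 -1.5 -0.6] q7 -0.39
shift cm [1.89 1.82 0.28] turn deg [ 0.15  0.12 -0.86]
top [289, 173, 37, 20, 442] ((532.4771728515625, -21.913249969482422), (74.10782623291016, 25.380455017089844), 76.80242919921875) [ 0.5324 -0.0219] 76.51279556495474 0.06398172702771332
side [265, 182, 24, 26, 246] ((530.5440063476562, -21.330547332763672), (73.32591247558594, 24.87757682800293), 76.54265594482422) [ 0.5324 -0.0208] 77.15611750854704 0.0637757153194577
```

```bash
python3 -m pendant '[[[1.9,1.8,-3],[0.1,0.1,-0.5],0],[[0,0,-5],[0,0,0],0],[[0,0,0],[0,0,0],0]]'; python3 st.py 501 37.3 165 -13.6
python3 - <<'E'
from h import *
for n in('top','side'):
    c=shot(n); y,x=(130,200) if n=='top' else (100,200)
    im=c['pixels'][y:y+150,x:x+190][...,::-1]; cv2.imwrite('pics/a_%s.png'%n,cv2.resize(im,None,fx=4,fy=4,interpolation=cv2.INTER_CUBIC))
E
```

```text
clock: 2.08
position: [0.5016, 0.036, 0.1658]
ee_rot: [0.993, -0.12, 0.001, 0.001]
ft_force: [0.5, -0.7, 1.3]
grip_width: 1.0
t 2.075 p [501.6  36.  165.8] yaw -13.79 zax [ 9.e-04 -2.e-03 -1.e+00] w 1.0 F [ 0.5 -0.7  1.3] q7 -0.52
shift cm [-0.06  0.13 -0.08] turn deg [0.11 0.05 0.19]
```

View pics/a_top.png

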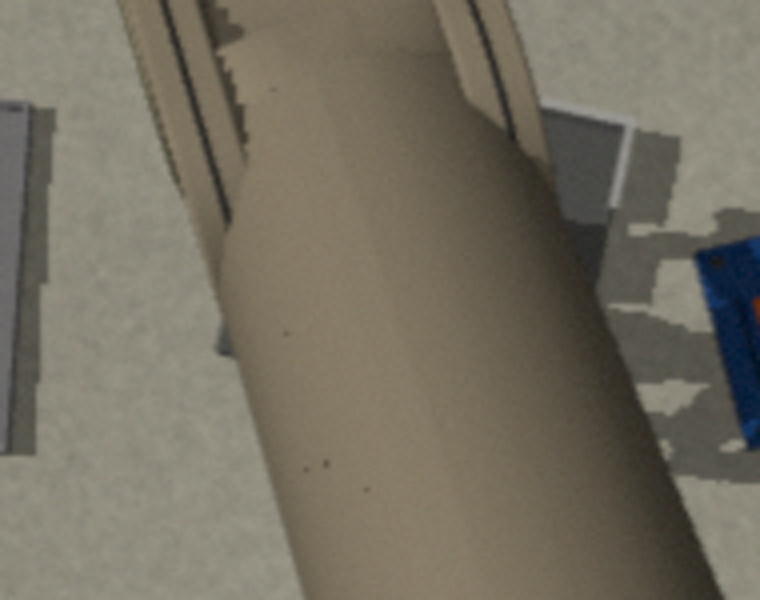

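View pics/a_side.png

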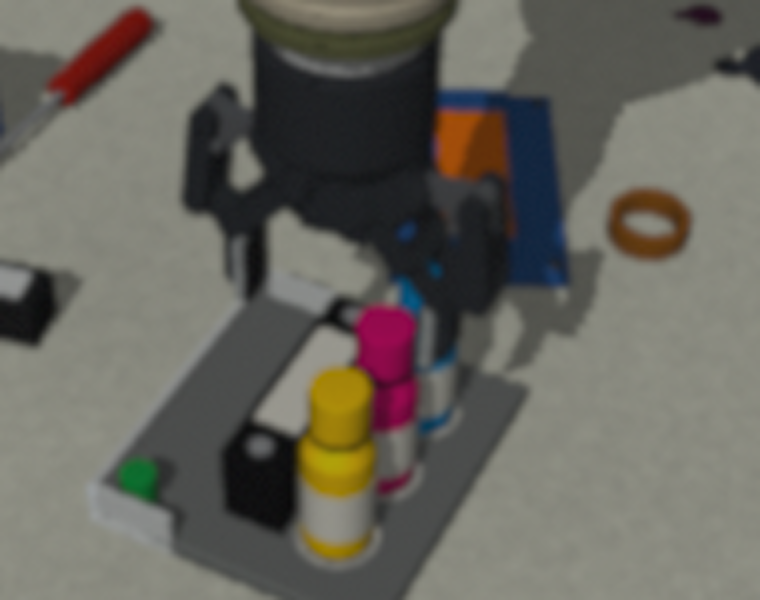

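Run:
```python
from h import *
c=dict(np.load('side0.npz'))
for z in (.149,.155,.161):print(plane(c,[(261,172),(317.5,177)],z).round(4).tolist())
from h import *
x=np.array([np.cos(-.24),np.sin(-.24),0]);p=np.array([.5016,.036,.161])
for q in(p+x*.0425,p-x*.0425,p):
    v=c['rotation'].T@(q-c['origin']); print((c['K']@(v/v[2]))[:2].round(1))
```

```text
[[0.5537, 0.0093, 0.149], [0.4466, -0.0033, 0.149]]
[[0.5518, 0.0154, 0.155], [0.4459, 0.0029, 0.155]]
[[0.5499, 0.0215, 0.161], [0.4451, 0.0091, 0.161]]
[264.  174.2]
[305.4 189.5]
[284.4 181.7]
```

```bash
python3 -m pendant '[[[-0.05,0.13,-2.9],[0.1,0.05,0.2],0],[[0,0,-2.8],[0,0,0],0],[[0,0,0],[0,0,0],0]]' 30; python3 st.py 501 37.3 108 -13.6
```

```text
clock: 2.55
position: [0.5077, 0.0362, 0.119]
ee_rot: [0.993, -0.12, 0.009, 0.0]
ft_force: [0.2, -1.1, 0.3]
grip_width: 0.999
t 2.55 p [507.7  36.2 119. ] yaw -13.8 zax [ 0.0171 -0.0022 -0.9999] w 0.999 F [ 0.2 -1.1  0.3] q7 -0.57
shift cm [-0.67  0.11 -1.1 ] turn deg [0.12 0.98 0.2 ]
```

Run:
```python
from h import *
o=manip.get_obs();print(np.round(o['joint_pos'],3))
```

```text
[ 0.493  0.264 -0.731  1.898  0.21   1.038 -0.566]
```

```bash
python3 -m pendant '[[[-0.67,0.1,-0.5],[0.1,1.0,0.2],0],[[0,0,-0.3],[0,0,0],0],[[0,0,0],[0,0,0],0]]' 30; python3 st.py 501 37.3 108 -13.6
```

```text
clock: 2.92
position: [0.5029, 0.0369, 0.1151]
ee_rot: [0.993, -0.119, 0.002, 0.0]
ft_force: [0.0, -0.1, -0.2]
grip_width: 0.997
t 2.925 p [502.9  36.9 115.1] yaw -13.65 zax [ 0.0044 -0.0012 -1.    ] w 0.997 F [ 0.  -0.1 -0.2] q7 -0.57
shift cm [-0.19  0.04 -0.71] turn deg [0.07 0.25 0.05]
```

```bash
python3 -m pendant '[[[-0.2,0.04,-0.4],[0.1,0.25,0],0],[[0,0,-0.3],[0,0,0],0],[[0,0,0],[0,0,0],0]]' 30; python3 st.py 501 37.3 108 -13.6
```

```text
clock: 3.3
position: [0.5011, 0.0373, 0.1082]
ee_rot: [0.993, -0.119, 0.0, -0.0]
ft_force: [-0.4, 0.8, -0.0]
grip_width: 0.998
t 3.3 p [501.1  37.3 108.2] yaw -13.65 zax [ 4.e-04  6.e-04 -1.e+00] w 0.998 F [-0.4  0.8 -0. ] q7 -0.57
shift cm [-0.01 -0.   -0.02] turn deg [-0.03  0.02  0.05]
```

```bash
python3 -m pendant '[[[0,0,0],[0,0,0],120],[[0,0,0],[0,0,0],140],[[0,0,0],[0,0,0],150],[[0,0,0],[0,0,0],157],[[0,0,0],[0,0,0],160],[[0,0,0],[0,0,0],160]]' 25; python3 st.py 501 37.3 108 -13.6
```

```text
clock: 4.05
position: [0.5013, 0.0374, 0.1083]
ee_rot: [0.993, -0.119, 0.0, -0.0]
ft_force: [-0.3, -1.1, -0.1]
grip_width: 0.371
t 4.05 p [501.3  37.4 108.3] yaw -13.64 zax [ 7.e-04  7.e-04 -1.e+00] w 0.371 F [-0.3 -1.1 -0.1] q7 -0.57
shift cm [-0.03 -0.01 -0.03] turn deg [-0.04  0.04  0.04]
```

```bash
python3 -m pendant '[[[0,0,0],[0,0,0],170],[[0,0,0],[0,0,0],180],[[0,0,0],[0,0,0],200],[[0,0,0],[0,0,0],220],[[0,0,0],[0,0,0],220]]' 30; python3 st.py 501 37.3 108 -13.6
```

```text
clock: 4.68
position: [0.5013, 0.0373, 0.1084]
ee_rot: [0.993, -0.119, 0.0, -0.0]
ft_force: [0.3, 0.4, 1.0]
grip_width: 0.339
t 4.675 p [501.3  37.3 108.4] yaw -13.65 zax [ 8.e-04  6.e-04 -1.e+00] w 0.339 F [0.3 0.4 1. ] q7 -0.57
shift cm [-0.03 -0.   -0.04] turn deg [-0.04  0.05  0.05]
```

```bash
python3 -m pendant '[[[0,0,0.5],[0,0,0],220],[[0,0,1],[0,0,0],220],[[0,0,2],[0,0,0],220],[[0,0,3],[0,0,0],220],[[0,0,3],[0,0,0],220],[[0,0,4],[0,0,0],220],[[0,0,2],[0,0,0],220],[[0,0,0],[0,0,0],220]]' 40; python3 st.py 559 287.9 255 -13.6
python3 - <<'E'
from h import *
for n in('top','side'):
    c=shot(n); np.savez(n+'1.npz',**c); y,x=(130,200) if n=='top' else (40,200)
    im=c['pixels'][y:y+150,x:x+190][...,::-1]; cv2.imwrite('pics/b_%s.png'%n,cv2.resize(im,None,fx=4,fy=4,interpolation=cv2.INTER_CUBIC))
E
```

```text
clock: 5.68
position: [0.4999, 0.0382, 0.2718]
ee_rot: [0.993, -0.118, 0.001, -0.0]
ft_force: [0.2, 0.2, -0.9]
grip_width: 0.34
t 5.675 p [499.9  38.2 271.8] yaw -13.56 zax [ 1.5e-03  7.0e-04 -1.0e+00] w 0.34 F [ 0.2  0.2 -0.9] q7 -0.45
shift cm [ 5.91 24.97 -1.68] turn deg [-0.04  0.09 -0.04]
```

View pics/b_side.png

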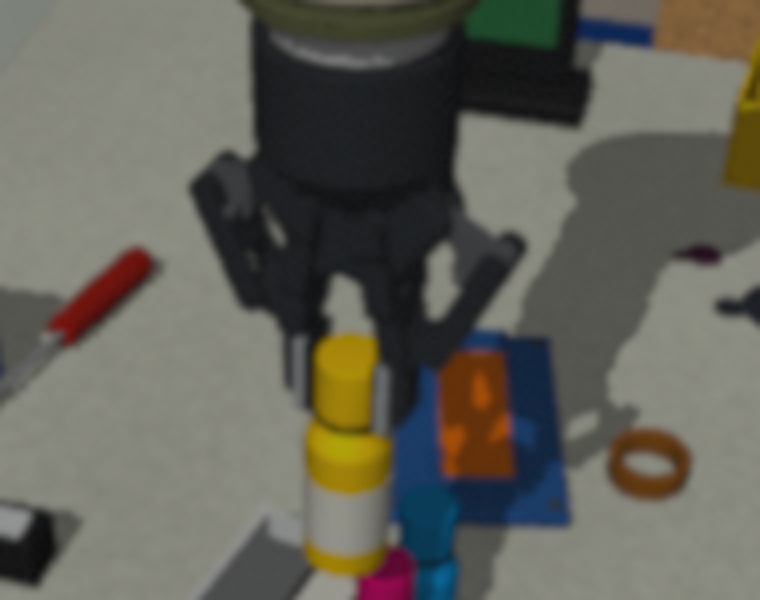

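```bash
python3 -m pendant '[[[1,4,0],[0,0,0],220],[[1.2,5,0],[0,0,0],220],[[1.2,5,0],[0,0,0],220],[[1.2,5,0],[0,0,0],220],[[1.2,5,0],[0,0,0],220],[[0,0,0],[0,0,0],220]]' 40; python3 st.py 559 287.9 150 -13.6
```

```text
clock: 6.52
position: [0.5549, 0.2827, 0.2606]
ee_rot: [0.993, -0.12, -0.007, 0.002]
ft_force: [-0.2, -0.9, -1.8]
grip_width: 0.338
t 6.525 p [554.9 282.7 260.6] yaw -13.81 zax [-0.0137 -0.0025 -0.9999] w 0.338 F [-0.2 -0.9 -1.8] q7 -1.01
shift cm [  0.41   0.52 -11.06] turn deg [ 0.15 -0.79  0.2 ]
```

```bash
python3 -m pendant '[[[0.4,0.5,-2],[0.15,-0.8,0.2],220],[[0,0,-2.5],[0,0,0],220],[[0,0,-3],[0,0,0],220],[[0,0,-2.5],[0,0,0],220],[[0,0,0],[0,0,0],220]]' 40; python3 st.py 559 287.9 110 -13.6
```

```text
clock: 7.15
position: [0.5571, 0.2833, 0.1516]
ee_rot: [0.993, -0.119, -0.003, 0.003]
ft_force: [-0.4, -0.5, -1.3]
grip_width: 0.343
t 7.15 p [557.1 283.3 151.6] yaw -13.66 zax [-0.007  -0.0049 -1.    ] w 0.343 F [-0.4 -0.5 -1.3] q7 -1.05
shift cm [ 0.19  0.46 -4.16] turn deg [ 0.28 -0.4   0.06]
```

```bash
python3 -m pendant '[[[0.2,0.45,-0.8],[0.3,-0.4,0],220],[[0,0,-1.5],[0,0,0],220],[[0,0,-1.2],[0,0,0],220],[[0,0,0],[0,0,0],220]]' 40; python3 st.py 559 287.9 109 -13.6
```

```text
clock: 7.65
position: [0.5599, 0.2877, 0.1159]
ee_rot: [0.993, -0.119, 0.001, -0.001]
ft_force: [0.3, -0.4, -1.3]
grip_width: 0.338
t 7.65 p [559.9 287.7 115.9] yaw -13.71 zax [ 0.0021  0.0013 -1.    ] w 0.338 F [ 0.3 -0.4 -1.3] q7 -1.07
shift cm [-0.09  0.02 -0.69] turn deg [-0.07  0.12  0.11]
```

```bash
python3 -m pendant '[[[-0.1,0,-0.4],[0,0.1,0.1],220],[[0,0,-0.2],[0,0,0],220],[[0,0,0],[0,0,0],220]]' 40; python3 st.py 559 287.9 108 -13.6
python3 - <<'E'
from h import *
for n in('side',):
    c=shot(n); y,x=(200,150)
    im=c['pixels'][y:y+200,x:x+200][...,::-1]; cv2.imwrite('pics/c_%s.png'%n,cv2.resize(im,None,fx=3,fy=3,interpolation=cv2.INTER_CUBIC))
E
```

```text
clock: 8.02
position: [0.5592, 0.2881, 0.1103]
ee_rot: [0.993, -0.118, 0.0, -0.001]
ft_force: [0.4, -0.5, -0.9]
grip_width: 0.336
t 8.025 p [559.2 288.1 110.3] yaw -13.6 zax [ 0.0012  0.0019 -1.    ] w 0.336 F [ 0.4 -0.5 -0.9] q7 -1.08
shift cm [-0.02 -0.02 -0.23] turn deg [-0.11  0.07 -0.  ]
```

View pics/c_side.png

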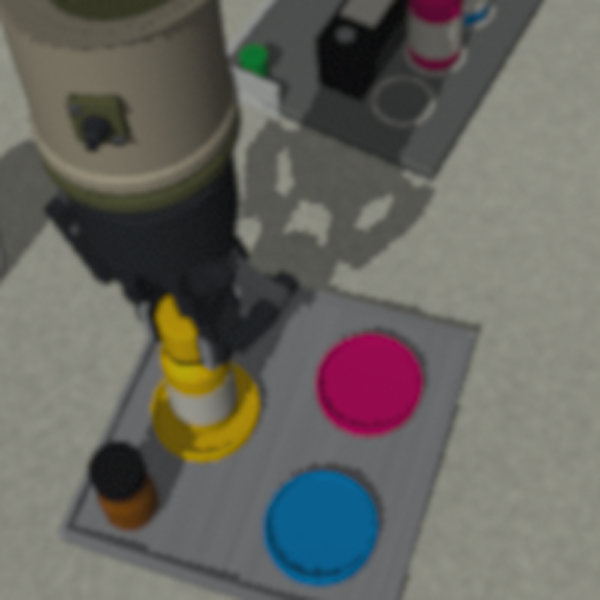

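```bash
python3 -m pendant '[[[0,0,-0.15],[0,0,0],220],[[0,0,-0.1],[0,0,0],220],[[0,0,0],[0,0,0],220]]' 40; python3 st.py 559 287.9 108 -13.6
```

```text
clock: 8.45
position: [0.5594, 0.2882, 0.1081]
ee_rot: [0.993, -0.118, 0.001, -0.001]
ft_force: [-0.1, -0.9, -1.3]
grip_width: 0.339
t 8.45 p [559.4 288.2 108.1] yaw -13.6 zax [ 0.0019  0.0022 -1.    ] w 0.339 F [-0.1 -0.9 -1.3] q7 -1.08
shift cm [-0.04 -0.03 -0.01] turn deg [-0.12  0.11 -0.  ]
```

```bash
python3 -m pendant '[[[0,0,-0.1],[0,0,0],220],[[0,0,0],[0,0,0],220],[[0,0,0],[0,0,0],220]]' 40; python3 st.py 559 287.9 107 -13.6
```

```text
clock: 8.82
position: [0.5595, 0.2882, 0.1071]
ee_rot: [0.993, -0.118, 0.001, -0.001]
ft_force: [-0.3, -0.9, -0.5]
grip_width: 0.343
t 8.825 p [559.5 288.2 107.1] yaw -13.6 zax [ 0.002   0.0022 -1.    ] w 0.343 F [-0.3 -0.9 -0.5] q7 -1.08
shift cm [-0.05 -0.03 -0.01] turn deg [-0.13  0.11  0.  ]
```

```bash
python3 -m pendant '[[[0,0,-0.06],[0,0,0],220],[[0,0,0],[0,0,0],220],[[0,0,0],[0,0,0],160],[[0,0,0],[0,0,0],150],[[0,0,0],[0,0,0],130],[[0,0,0],[0,0,0],90],[[0,0,0],[0,0,0],40]]' 40; python3 st.py 559 287.9 107 -13.6
```

```text
clock: 9.7
position: [0.5597, 0.2884, 0.1068]
ee_rot: [0.993, -0.118, 0.001, -0.001]
ft_force: [0.3, 0.3, -0.1]
grip_width: 0.835
t 9.7 p [559.7 288.4 106.8] yaw -13.6 zax [ 0.0026  0.0025 -1.    ] w 0.835 F [ 0.3  0.3 -0.1] q7 -1.08
shift cm [-0.07 -0.05  0.02] turn deg [-0.14  0.15  0.  ]
```

```bash
python3 -m pendant '[[[0,0,3],[0,0,0],40],[[0,0,4.5],[0,0,0],0],[[-1.2,-5,1],[0,0,0],0],[[-1.2,-5,0],[0,0,0],0],[[-1.2,-5,0],[0,0,0],0],[[-1.2,-5,0],[0,0,0],0],[[-1.2,-5,0],[0,0,0],0],[[-1.1,-4.8,0],[0,0,0],0],[[0,0,0],[0,0,0],0]]' 40; python3 st.py 489 -9.9 165 -13.6
python3 - <<'E'
from h import *
c=shot('side'); np.savez('side2.npz',**c); y,x=(200,150)
im=c['pixels'][y:y+200,x:x+200][...,::-1]; cv2.imwrite('pics/d.png',cv2.resize(im,None,fx=3,fy=3,interpolation=cv2.INTER_CUBIC))
E
```

```text
clock: 10.82
position: [0.4842, -0.0178, 0.1945]
ee_rot: [0.993, -0.118, 0.002, -0.001]
ft_force: [0.4, 1.7, 0.1]
grip_width: 1.006
t 10.825 p [484.2 -17.8 194.5] yaw -13.57 zax [ 0.0036  0.0019 -1.    ] w 1.006 F [0.4 1.7 0.1] q7 -0.36
shift cm [ 0.48  0.79 -2.95] turn deg [-0.11  0.21 -0.03]
```

View pics/d.png

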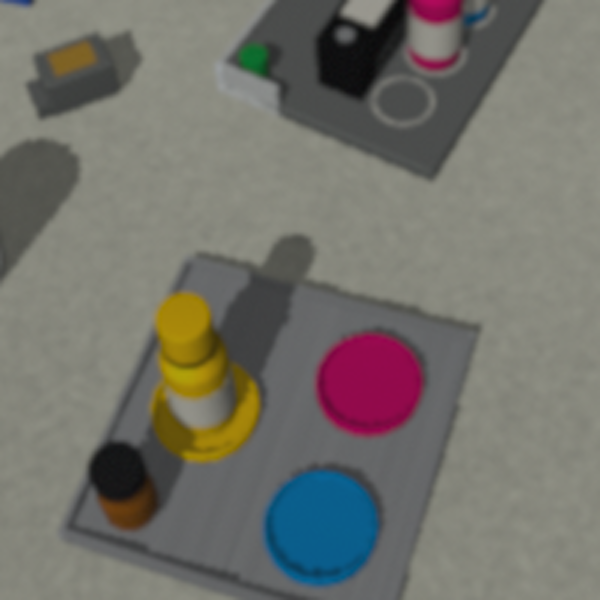

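```bash
python3 -c "
from h import *
c=dict(np.load('side2.npz'));print(plane(c,[(284.3,233.7)],.012))"
python3 -m pendant '[[[0.5,0.8,-1],[-0.1,0.2,0],0],[[0,0,-1.9],[0,0,0],0],[[0,0,0],[0,0,0],0]]' 40; python3 st.py 489 -9.9 108 -13.6
```

```text
[[0.49971236 0.03856579 0.012     ]]
clock: 11.25
position: [0.4908, -0.0018, 0.1642]
ee_rot: [0.994, -0.114, 0.0, -0.001]
ft_force: [0.7, 0.1, 0.5]
grip_width: 0.995
t 11.25 p [490.8  -1.8 164.2] yaw -13.05 zax [ 0.001   0.0026 -1.    ] w 0.995 F [0.7 0.1 0.5] q7 -0.43
shift cm [-0.18 -0.81 -5.62] turn deg [-0.15  0.06 -0.55]
```

```bash
python3 -m pendant '[[[-0.15,-0.8,-1],[-0.1,0.1,-0.5],0],[[0,0,-0.5],[0,0,0],0],[[0,0,0],[0,0,0],0]]' 40; python3 st.py 489 -9.9 108 -13.6
```

```text
clock: 11.62
position: [0.4899, -0.0083, 0.1487]
ee_rot: [0.993, -0.117, -0.0, -0.001]
ft_force: [0.5, -0.8, 0.2]
grip_width: 0.999
t 11.625 p [489.9  -8.3 148.7] yaw -13.42 zax [-4.0e-04  1.6e-03 -1.0e+00] w 0.999 F [ 0.5 -0.8  0.2] q7 -0.43
shift cm [-0.09 -0.16 -4.07] turn deg [-0.09 -0.02 -0.18]
```

```bash
python3 -m pendant '[[[-0.1,-0.15,-1.4],[-0.1,0,-0.2],0],[[0,0,-1.4],[0,0,0],0],[[0,0,-1.1],[0,0,0],0],[[0,0,0],[0,0,0],0]]' 40; python3 st.py 489 -9.9 108 -13.6
```

```text
clock: 12.12
position: [0.4885, -0.0101, 0.1067]
ee_rot: [0.993, -0.119, -0.0, 0.0]
ft_force: [-0.8, 0.7, 0.4]
grip_width: 1.0
t 12.125 p [488.5 -10.1 106.7] yaw -13.67 zax [-7.e-04 -4.e-04 -1.e+00] w 1.0 F [-0.8  0.7  0.4] q7 -0.48
shift cm [0.05 0.02 0.13] turn deg [ 0.02 -0.04  0.07]
```

```bash
python3 -m pendant '[[[0.05,0,0.15],[0,0,0],100],[[0,0,0],[0,0,0],140],[[0,0,0],[0,0,0],150],[[0,0,0],[0,0,0],160],[[0,0,0],[0,0,0],180],[[0,0,0],[0,0,0],220],[[0,0,0],[0,0,0],220]]' 30; python3 st.py 489 -9.9 108 -13.6
```

```text
clock: 13.0
position: [0.4899, -0.0101, 0.1094]
ee_rot: [0.993, -0.119, 0.001, 0.0]
ft_force: [-0.6, -0.4, -0.2]
grip_width: 0.341
t 13.0 p [489.9 -10.1 109.4] yaw -13.67 zax [ 1.4e-03 -7.0e-04 -1.0e+00] w 0.341 F [-0.6 -0.4 -0.2] q7 -0.48
shift cm [-0.09  0.02 -0.14] turn deg [0.04 0.08 0.07]
```

```bash
python3 -m pendant '[[[0,0,0.5],[0,0,0],220],[[0,0,1.5],[0,0,0],220],[[0,0,3],[0,0,0],220],[[0,0,4],[0,0,0],220],[[0,0,4],[0,0,0],220],[[0,0,2],[0,0,0],220],[[-0.2,3.5,0],[0,0,0],220],[[-0.4,5,0],[0,0,0],220],[[-0.4,5,0],[0,0,0],220],[[-0.4,5,0],[0,0,0],220],[[-0.4,4,0],[0,0,0],220],[[0,0,0],[0,0,0],220]]' 40; python3 st.py 470.8 249.2 150 -13.6
```

```text
clock: 14.5
position: [0.4685, 0.223, 0.2758]
ee_rot: [0.993, -0.119, 0.004, -0.0]
ft_force: [0.7, -0.6, -0.6]
grip_width: 0.339
t 14.5 p [468.5 223.  275.8] yaw -13.64 zax [ 8.7e-03 -4.0e-04 -1.0e+00] w 0.339 F [ 0.7 -0.6 -0.6] q7 -0.89
shift cm [  0.23   2.62 -12.58] turn deg [0.02 0.5  0.04]
```

```bash
python3 -m pendant '[[[0,0,0],[0,0,0],220]]' 40; python3 st.py 470.8 249.2 150 -13.6
```

```text
clock: 14.62
position: [0.4686, 0.2226, 0.2763]
ee_rot: [0.993, -0.119, 0.005, -0.0]
ft_force: [0.7, -0.5, -1.6]
grip_width: 0.339
t 14.625 p [468.6 222.6 276.3] yaw -13.64 zax [ 9.e-03 -7.e-04 -1.e+00] w 0.339 F [ 0.7 -0.5 -1.6] q7 -0.89
shift cm [  0.22   2.66 -12.63] turn deg [0.04 0.51 0.04]
```

```bash
python3 -m pendant '[[[0.2,2.6,0],[0,0.5,0],220],[[0,0,-2],[0,0,0],220],[[0,0,-3],[0,0,0],220],[[0,0,-3],[0,0,0],220],[[0,0,-3],[0,0,0],220],[[0,0,0],[0,0,0],220],[[0,0,0],[0,0,0],220]]' 40; python3 st.py 470.8 249.2 120 -13.6
```

```text
clock: 15.5
position: [0.4732, 0.2381, 0.1628]
ee_rot: [0.992, -0.125, 0.001, 0.003]
ft_force: [-0.3, 0.8, -0.5]
grip_width: 0.337
t 15.5 p [473.2 238.1 162.8] yaw -14.4 zax [ 0.001  -0.0064 -1.    ] w 0.337 F [-0.3  0.8 -0.5] q7 -1.03
shift cm [-0.24  1.11 -4.28] turn deg [0.37 0.06 0.8 ]
```

```bash
python3 -m pendant '[[[-0.2,1.1,0],[0.4,0,0.8],220],[[0,0,-2],[0,0,0],220],[[0,0,-1.8],[0,0,0],220],[[0,0,0],[0,0,0],220],[[0,0,0],[0,0,0],220]]' 40; python3 st.py 470.8 249.2 110 -13.6
```

```text
clock: 16.12
position: [0.4718, 0.2499, 0.1237]
ee_rot: [0.993, -0.118, 0.002, -0.001]
ft_force: [-0.0, -0.0, -0.7]
grip_width: 0.34
t 16.125 p [471.8 249.9 123.7] yaw -13.56 zax [ 0.0032  0.0016 -1.    ] w 0.34 F [-0.  -0.  -0.7] q7 -1.08
shift cm [-0.1  -0.07 -1.37] turn deg [-0.09  0.19 -0.04]
```

```bash
python3 -m pendant '[[[-0.1,-0.1,-0.7],[-0.1,0.2,0],220],[[0,0,-0.7],[0,0,0],220],[[0,0,0],[0,0,0],220],[[0,0,0],[0,0,0],220]]' 40; python3 st.py 470.8 249.2 108.3 -13.6
```

```text
clock: 16.62
position: [0.4711, 0.2489, 0.1093]
ee_rot: [0.993, -0.118, 0.0, -0.0]
ft_force: [0.8, 0.2, -0.3]
grip_width: 0.334
t 16.625 p [471.1 248.9 109.3] yaw -13.58 zax [ 3.e-04  1.e-04 -1.e+00] w 0.334 F [ 0.8  0.2 -0.3] q7 -1.09
shift cm [-0.03  0.03 -0.1 ] turn deg [-0.    0.02 -0.02]
```

```bash
python3 -m pendant '[[[0,0,-0.1],[0,0,0],220],[[0,0,-0.05],[0,0,0],220],[[0,0,0],[0,0,0],220],[[0,0,0],[0,0,0],160],[[0,0,0],[0,0,0],150],[[0,0,0],[0,0,0],130],[[0,0,0],[0,0,0],90],[[0,0,0],[0,0,0],40]]' 40; python3 st.py 470.8 249.2 108.3 -13.6
```

```text
clock: 17.62
position: [0.4717, 0.2492, 0.1085]
ee_rot: [0.993, -0.118, 0.001, -0.0]
ft_force: [0.1, -0.9, -1.2]
grip_width: 0.831
t 17.625 p [471.7 249.2 108.5] yaw -13.59 zax [ 1.9e-03  6.0e-04 -1.0e+00] w 0.831 F [ 0.1 -0.9 -1.2] q7 -1.09
shift cm [-0.09 -0.   -0.02] turn deg [-0.04  0.11 -0.01]
```

```bash
python3 -m pendant '[[[0,0,3],[0,0,0],40],[[0,0,4.5],[0,0,0],0],[[0.1,-5,1],[0,0,0],0],[[0.1,-5,0],[0,0,0],0],[[0.1,-5,0],[0,0,0],0],[[0.1,-5,0],[0,0,0],0],[[0.1,-5,0],[0,0,0],0],[[0.1,-3,0],[0,0,0],0],[[0,0,0],[0,0,0],0],[[0,0,0],[0,0,0],0]]' 40; python3 st.py 477.5 -57.1 165 -13.6
```

```text
clock: 18.88
position: [0.4756, -0.0382, 0.1969]
ee_rot: [0.993, -0.117, 0.002, -0.0]
ft_force: [0.9, 0.2, 0.8]
grip_width: 0.999
t 18.875 p [475.6 -38.2 196.9] yaw -13.45 zax [ 3.5e-03  4.0e-04 -1.0e+00] w 0.999 F [0.9 0.2 0.8] q7 -0.31
shift cm [ 0.19 -1.89 -3.19] turn deg [-0.02  0.2  -0.15]
```

```bash
python3 -m pendant '[[[0.2,-1.9,0],[0,0.2,-0.1],0],[[0,0,-2],[0,0,0],0],[[0,0,-1.5],[0,0,0],0],[[0,0,0],[0,0,0],0],[[0,0,0],[0,0,0],0]]' 40; python3 st.py 477.5 -57.1 108.5 -13.6
```

```text
clock: 19.5
position: [0.4787, -0.0578, 0.1614]
ee_rot: [0.993, -0.116, 0.0, -0.0]
ft_force: [-0.7, 0.3, -0.1]
grip_width: 0.999
t 19.5 p [478.7 -57.8 161.4] yaw -13.32 zax [ 4.e-04  2.e-04 -1.e+00] w 0.999 F [-0.7  0.3 -0.1] q7 -0.31
shift cm [-0.12  0.07 -5.29] turn deg [-0.01  0.02 -0.28]
```

```bash
python3 -m pendant '[[[-0.1,0.07,-1.2],[0,0,-0.3],0],[[0,0,-1.5],[0,0,0],0],[[0,0,-1.5],[0,0,0],0],[[0,0,-0.9],[0,0,0],0],[[0,0,0],[0,0,0],0],[[0,0,0],[0,0,0],0]]' 40; python3 st.py 477.5 -57.1 108.5 -13.6
```

```text
clock: 20.25
position: [0.4776, -0.0568, 0.107]
ee_rot: [0.993, -0.118, 0.0, -0.0]
ft_force: [1.0, -0.2, 0.2]
grip_width: 0.999
t 20.25 p [477.6 -56.8 107. ] yaw -13.61 zax [ 5.e-04  3.e-04 -1.e+00] w 0.999 F [ 1.  -0.2  0.2] q7 -0.38
shift cm [-0.01 -0.03  0.15] turn deg [-0.02  0.03  0.01]
```

```bash
python3 -m pendant '[[[0,0,0.15],[0,0,0],100],[[0,0,0],[0,0,0],140],[[0,0,0],[0,0,0],150],[[0,0,0],[0,0,0],160],[[0,0,0],[0,0,0],180],[[0,0,0],[0,0,0],220],[[0,0,0],[0,0,0],220]]' 30; python3 st.py 477.5 -57.1 108 -13.6
```

```text
clock: 21.12
position: [0.4786, -0.0571, 0.1099]
ee_rot: [0.993, -0.119, 0.002, 0.0]
ft_force: [0.4, -0.1, 0.1]
grip_width: 0.341
t 21.125 p [478.6 -57.1 109.9] yaw -13.62 zax [ 3.1e-03 -7.0e-04 -1.0e+00] w 0.341 F [ 0.4 -0.1  0.1] q7 -0.38
shift cm [-0.11 -0.   -0.19] turn deg [0.04 0.18 0.02]
```

```bash
python3 -m pendant '[[[0,0,0.5],[0,0,0],220],[[0,0,1.5],[0,0,0],220],[[0,0,3],[0,0,0],220],[[0,0,4],[0,0,0],220],[[0,0,4],[0,0,0],220],[[0,0,2.5],[0,0,0],220],[[0,3.5,0],[0,0,0],220],[[0,5,0],[0,0,0],220],[[0,5,0],[0,0,0],220],[[0,5,0],[0,0,0],220],[[0,0,0],[0,0,0],220],[[0,0,0],[0,0,0],220]]' 40; python3 st.py 474.8 339.6 270 -13.6
```

```text
clock: 22.62
position: [0.4754, 0.1351, 0.2798]
ee_rot: [0.993, -0.118, 0.004, 0.0]
ft_force: [0.8, -0.5, -1.8]
grip_width: 0.341
t 22.625 p [475.4 135.1 279.8] yaw -13.54 zax [ 0.0078 -0.0015 -1.    ] w 0.341 F [ 0.8 -0.5 -1.8] q7 -0.67
shift cm [-0.06 20.45 -0.98] turn deg [ 0.09  0.45 -0.06]
```

```bash
python3 -m pendant '[[[0,4.1,0],[0.1,0.4,0],220],[[0,4.1,0],[0,0,0],220],[[0,4.1,0],[0,0,0],220],[[0,4.1,0],[0,0,0],220],[[0,4,0],[0,0,0],220],[[0,0,0],[0,0,0],220],[[0,0,0],[0,0,0],220]]' 40; python3 st.py 474.8 339.6 150 -13.6
```

```text
clock: 23.5
position: [0.4793, 0.3344, 0.2809]
ee_rot: [0.992, -0.127, 0.001, 0.003]
ft_force: [-0.9, 0.2, -0.9]
grip_width: 0.339
t 23.5 p [479.3 334.4 280.9] yaw -14.59 zax [ 7.0e-04 -5.4e-03 -1.0e+00] w 0.339 F [-0.9  0.2 -0.9] q7 -1.19
shift cm [ -0.45   0.52 -13.09] turn deg [0.31 0.05 0.99]
```

```bash
python3 -m pendant '[[[-0.4,0.5,-1],[0.3,0,1],220],[[0,0,-3],[0,0,0],220],[[0,0,-3],[0,0,0],220],[[0,0,-3],[0,0,0],220],[[0,0,-2.5],[0,0,0],220],[[0,0,0],[0,0,0],220],[[0,0,0],[0,0,0],220]]' 40; python3 st.py 474.8 339.6 120 -13.6
```

```text
clock: 24.38
position: [0.4773, 0.3313, 0.1512]
ee_rot: [0.993, -0.122, 0.002, 0.001]
ft_force: [0.2, 0.7, -0.9]
grip_width: 0.34
t 24.375 p [477.3 331.3 151.2] yaw -14.01 zax [ 0.0031 -0.0029 -1.    ] w 0.34 F [ 0.2  0.7 -0.9] q7 -1.25
shift cm [-0.25  0.83 -3.12] turn deg [0.16 0.18 0.41]
```

```bash
python3 -m pendant '[[[-0.25,0.8,0],[0.2,0.2,0.4],220],[[0,0,-1.5],[0,0,0],220],[[0,0,-1.2],[0,0,0],220],[[0,0,0],[0,0,0],220],[[0,0,0],[0,0,0],220]]' 40; python3 st.py 474.8 339.6 109 -13.6
```

```text
clock: 25.0
position: [0.4752, 0.3403, 0.1241]
ee_rot: [0.993, -0.118, 0.001, -0.001]
ft_force: [-0.0, -0.3, -1.3]
grip_width: 0.337
t 25.0 p [475.2 340.3 124.1] yaw -13.58 zax [ 0.0016  0.0021 -1.    ] w 0.337 F [-0.  -0.3 -1.3] q7 -1.27
shift cm [-0.04 -0.07 -1.51] turn deg [-0.12  0.09 -0.02]
```

```bash
python3 -m pendant '[[[0,-0.05,-0.7],[-0.1,0.1,0],220],[[0,0,-0.7],[0,0,0],220],[[0,0,0],[0,0,0],220],[[0,0,0],[0,0,0],220]]' 40; python3 st.py 474.8 339.6 108.8 -13.6
```

```text
clock: 25.5
position: [0.4754, 0.3398, 0.1093]
ee_rot: [0.993, -0.118, -0.0, -0.0]
ft_force: [-0.2, 0.4, -1.9]
grip_width: 0.337
t 25.5 p [475.4 339.8 109.3] yaw -13.59 zax [ 0.e+00  5.e-04 -1.e+00] w 0.337 F [-0.2  0.4 -1.9] q7 -1.28
shift cm [-0.06 -0.02 -0.05] turn deg [-0.03  0.   -0.01]
```

```bash
python3 -m pendant '[[[0,0,-0.08],[0,0,0],220],[[0,0,0],[0,0,0],220],[[0,0,0],[0,0,0],160],[[0,0,0],[0,0,0],150],[[0,0,0],[0,0,0],130],[[0,0,0],[0,0,0],90],[[0,0,0],[0,0,0],40],[[0,0,3],[0,0,0],40],[[0,0,5],[0,0,0],0],[[0,0,4],[0,0,0],0]]' 40; python3 st.py 531.7 -20.5 250 -13.6
```

```text
clock: 26.75
position: [0.4744, 0.3388, 0.2296]
ee_rot: [0.993, -0.118, -0.002, 0.001]
ft_force: [0.6, -0.6, 0.0]
grip_width: 1.0
t 26.75 p [474.4 338.8 229.6] yaw -13.58 zax [-0.0038 -0.0014 -1.    ] w 1.0 F [ 0.6 -0.6  0. ] q7 -1.21
shift cm [  5.73 -35.93   2.04] turn deg [ 0.08 -0.22 -0.03]
```

```bash
python3 -m pendant '[[[0.6,-4,0],[0,0,0],0],[[0.9,-5.5,0],[0,0,0],0],[[0.9,-5.5,0],[0,0,0],0],[[0.9,-5.5,0],[0,0,0],0],[[0.9,-5.5,0],[0,0,0],0],[[0.9,-5,0],[0,0,0],0],[[0.5,-4.5,0],[0,0,0],0],[[0,0,0],[0,0,0],0],[[0,0,0],[0,0,0],0]]' 40; python3 st.py 531.7 -20.5 200 -13.4
python3 - <<'E'
from meas import *
for n in('top','side'):
    c=shot(n,'e_%s.png'%n); np.savez(n+'3.npz',**c); caps(c,.121)
E
```

```text
clock: 27.88
position: [0.5299, -0.0254, 0.234]
ee_rot: [0.993, -0.117, 0.001, -0.001]
ft_force: [0.6, 0.4, -0.1]
grip_width: 0.998
t 27.875 p [529.9 -25.4 234. ] yaw -13.47 zax [ 0.0029  0.0015 -1.    ] w 0.998 F [ 0.6  0.4 -0.1] q7 -0.44
shift cm [ 0.18  0.49 -3.4 ] turn deg [-0.09  0.17  0.07]
cyan centroid [0.4759 0.3365] encl 0.476 0.3366 r 0.015 area r None z 0.1209
magenta centroid [0.4716 0.2462] encl 0.4719 0.246 r 0.0152 area r None z 0.121
yellow centroid [0.5598 0.2851] encl 0.5599 0.2851 r 0.0148 area r None z 0.1208
cyan centroid [0.4743 0.341 ] encl 0.4744 0.341 r 0.0151 area r None z 0.121
magenta centroid [0.4699 0.2511] encl 0.4696 0.251 r 0.0153 area r None z 0.1209
yellow centroid [0.5583 0.2895] encl 0.5588 0.2893 r 0.0153 area r None z 0.1214
```

View pics/e_side.png

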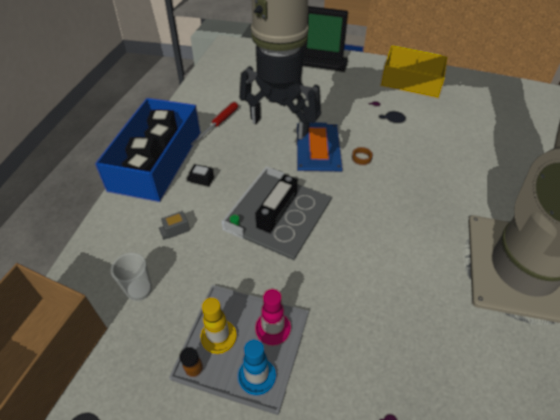

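View pics/e_top.png

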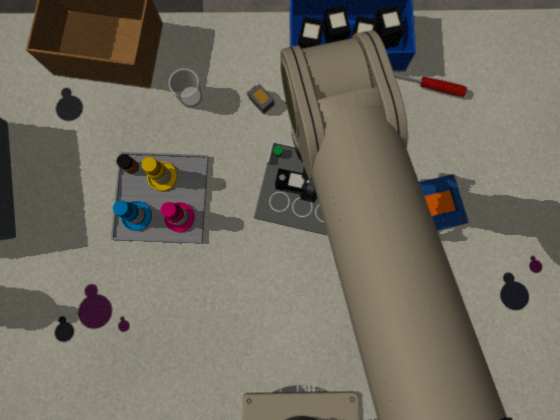

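Run:
```python
from meas import *
for f,n in(('side3','side'),('top0','top'),('side1','side')):
    c=dict(np.load(f+'.npz')); h=cv2.cvtColor(c['pixels'],cv2.COLOR_RGB2HSV)
    m=(h[...,1]<70)&(h[...,2]>110)
    for i,s,ce,mm in comps(c,m,80):
        P,uv=cloud(c,mm)
        if len(P)<50 or abs(np.median(P[:,2])-.062)>.006: continue
        X=plane(c,uv,.062)[:,:2]; r=cv2.minAreaRect((X*1000).astype(np.float32)); e=np.linalg.eigh(np.cov(X.T))[1][:,1]
        print(f,'label',s.tolist(),r,X.mean(0).round(4),np.degrees(np.arctan2(e[1],e[0])))
    for nm,lo,hi,z in(('seat',5,15,.010),('base',98,115,.010)):
        m=hsvmask(c,lo,hi,100,30)
        X=None
        for i,s,ce,mm in comps(c,m,200):
            P,uv=cloud(c,mm); q=np.median(P,0)
            if abs(q[0]-.485)>.05 or abs(q[1]+.267)>.05: continue
            X=plane(c,uv,z)[:,:2]; r=cv2.minAreaRect((X*1000).astype(np.float32));e=np.linalg.eigh(np.cov(X.T))[1][:,1]
            print(f,nm,s.tolist(),r,X.mean(0).round(4),np.degrees(np.arctan2(e[1],e[0])),'z',q[2].round(4))
c=dict(np.load('side3.npz'))
im=c['pixels'][90:260,215:355][...,::-1]; cv2.imwrite('pics/zs3.png',cv2.resize(im,None,fx=3.5,fy=3.5,interpolation=cv2.INTER_CUBIC))
```

```text
side3 label [264, 182, 26, 26, 320] ((530.6951293945312, -21.239212036132812), (74.9638900756836, 25.928030014038086), 76.25155639648438) [ 0.5309 -0.0203] 76.6897823447461
side3 seat [308, 128, 20, 31, 524] ((486.129150390625, -271.7242431640625), (45.4232177734375, 119.30282592773438), 14.218955039978027) [ 0.4857 -0.2704] 103.40268905521715 z 0.0109
side3 base [297, 122, 45, 49, 1140] ((484.3743591308594, -263.1829833984375), (106.01262664794922, 188.726318359375), 13.424662590026855) [ 0.4744 -0.2392] 91.49157912680796 z 0.0112
top0 label [289, 173, 37, 20, 442] ((532.4771728515625, -21.913249969482422), (74.10782623291016, 25.380455017089844), 76.80242919921875) [ 0.5324 -0.0219] 76.51279556495474
top0 seat [389, 191, 66, 34, 1289] ((486.7626647949219, -268.0960388183594), (44.0965461730957, 134.874267578125), 12.737255096435547) [ 0.4866 -0.2678] 102.72079173849252 z 0.0121
top0 base [374, 175, 94, 67, 2756] ((485.65325927734375, -265.50390625), (108.60163116455078, 179.6723175048828), 12.799413681030273) [ 0.4843 -0.2636] 102.70343827191238 z 0.012
side1 label [264, 183, 25, 25, 311] ((530.7816772460938, -20.221508026123047), (72.95525360107422, 26.64196014404297), 75.61333465576172) [ 0.531 -0.019] 76.07045861964929
side1 seat [310, 128, 18, 31, 501] ((485.8226623535156, -271.82476806640625), (42.24998474121094, 120.27105712890625), 12.714645385742188) [ 0.4846 -0.2686] 101.89939684976667 z 0.0109
```

View pics/zs3.png

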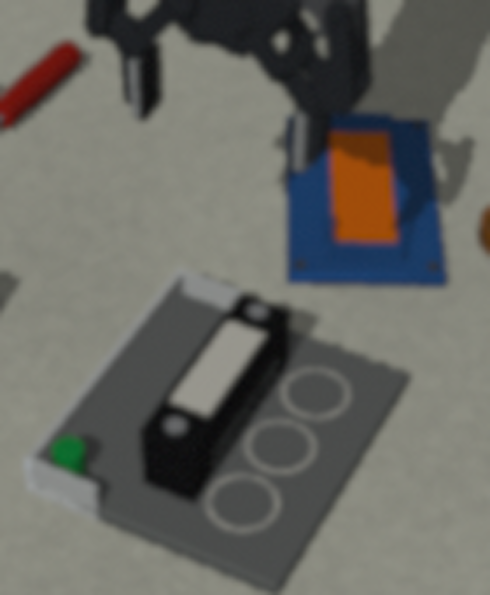

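```bash
python3 -m pendant '[[[0.2,0.5,-2],[-0.1,0.2,0],0],[[0,0,-4],[0,0,0],0],[[0,0,-4],[0,0,0],0],[[0,0,-3],[0,0,0],0],[[0,0,0],[0,0,0],0],[[0,0,0],[0,0,0],0]]' 40; python3 st.py 531.7 -20.6 85 -13.4
```

```text
clock: 28.72
position: [0.5303, -0.0118, 0.0969]
ee_rot: [0.994, -0.111, -0.001, -0.0]
ft_force: [-0.0, 0.3, 1.3]
grip_width: 0.997
t 28.725 p [530.3 -11.8  96.9] yaw -12.78 zax [-0.0021  0.0011 -1.    ] w 0.997 F [-0.   0.3  1.3] q7 -0.58
shift cm [ 0.14 -0.88 -1.19] turn deg [-0.07 -0.12 -0.62]
```

```bash
python3 -m pendant '[[[0.15,-0.9,-0.5],[-0.1,-0.1,-0.6],0],[[0,0,-0.5],[0,0,0],0],[[0,0,0],[0,0,0],0],[[0,0,0],[0,0,0],0]]' 40; python3 st.py 531.7 -20.6 42 -13.4
```

```text
clock: 29.22
position: [0.5336, -0.0216, 0.0888]
ee_rot: [0.993, -0.117, 0.002, 0.001]
ft_force: [0.9, 0.1, 0.2]
grip_width: 1.0
t 29.225 p [533.6 -21.6  88.8] yaw -13.46 zax [ 0.0039 -0.0018 -1.    ] w 1.0 F [0.9 0.1 0.2] q7 -0.58
shift cm [-0.19  0.1  -4.68] turn deg [0.1  0.22 0.06]
```

```bash
python3 -m pendant '[[[-0.2,0.1,-0.6],[0.1,0.2,0],0],[[0,0,-1],[0,0,0],0],[[0,0,-1],[0,0,0],0],[[0,0,-1],[0,0,0],0],[[0,0,-0.9],[0,0,0],0],[[0,0,0],[0,0,0],0],[[0,0,0],[0,0,0],0]]' 40; python3 st.py 531.7 -20.6 42 -13.4
```

```text
clock: 30.1
position: [0.531, -0.0203, 0.04]
ee_rot: [0.993, -0.117, -0.0, -0.0]
ft_force: [0.2, 0.2, -0.5]
grip_width: 1.002
t 30.1 p [531.  -20.3  40. ] yaw -13.44 zax [-9.e-04  4.e-04 -1.e+00] w 1.002 F [ 0.2  0.2 -0.5] q7 -0.63
shift cm [ 0.07 -0.03  0.2 ] turn deg [-0.02 -0.05  0.04]
```

```bash
python3 -m pendant '[[[0.05,0,0.1],[0,0,0],90],[[0,0,0],[0,0,0],120],[[0,0,0],[0,0,0],135],[[0,0,0],[0,0,0],143],[[0,0,0],[0,0,0],155],[[0,0,0],[0,0,0],190],[[0,0,0],[0,0,0],220],[[0,0,0],[0,0,0],220]]' 50; python3 st.py 531.7 -20.6 42 -13.4
```

```text
clock: 31.1
position: [0.5323, -0.0204, 0.0421]
ee_rot: [0.993, -0.117, 0.0, -0.0]
ft_force: [-0.9, 0.5, 0.9]
grip_width: 0.415
t 31.1 p [532.3 -20.4  42.1] yaw -13.45 zax [ 0.001 -0.    -1.   ] w 0.415 F [-0.9  0.5  0.9] q7 -0.63
shift cm [-0.06 -0.02 -0.01] turn deg [0.   0.06 0.05]
```

```bash
python3 -m pendant '[[[0,0,0.5],[0,0,0],220],[[0,0,1.5],[0,0,0],220],[[0,0,3],[0,0,0],220],[[0,0,4],[0,0,0],220],[[0,0,2],[0,0,0],220],[[-0.8,-3.5,0],[0,0,4],220],[[-1,-4.5,0],[0,0,5],220],[[-1,-4.5,0],[0,0,5],220],[[-0.9,-4.5,0],[0,0,5],220],[[-0.8,-3.5,0],[0,0,4],220],[[0,0,0],[0,0,0],220],[[0,0,0],[0,0,0],220]]' 60; python3 st.py 485 -264 150 12.9
```

```text
clock: 32.6
position: [0.4838, -0.2288, 0.1646]
ee_rot: [0.996, 0.092, 0.002, 0.001]
ft_force: [0.1, -0.2, -1.9]
grip_width: 0.413
t 32.6 p [ 483.8 -228.8  164.6] yaw 10.58 zax [ 0.0034 -0.0016 -1.    ] w 0.413 F [ 0.1 -0.2 -1.9] q7 0.31
shift cm [ 0.12 -3.52 -1.46] turn deg [0.09 0.19 2.32]
```

```bash
python3 -m pendant '[[[0.05,-1.7,0],[0.1,0.2,1.2],220],[[0.05,-1.7,0],[0,0,1.1],220],[[0,0,-2],[0,0,0],220],[[0,0,-3],[0,0,0],220],[[0,0,-2],[0,0,0],220],[[0,0,0],[0,0,0],220],[[0,0,0],[0,0,0],220]]' 60; python3 st.py 485 -264 80 12.9
```

```text
clock: 33.48
position: [0.4866, -0.2544, 0.092]
ee_rot: [0.993, 0.117, 0.0, -0.001]
ft_force: [0.3, -0.3, -2.3]
grip_width: 0.418
t 33.475 p [ 486.6 -254.4   92. ] yaw 13.39 zax [ 3.0e-04  1.9e-03 -1.0e+00] w 0.418 F [ 0.3 -0.3 -2.3] q7 0.32
shift cm [-0.16 -0.96 -1.2 ] turn deg [-0.11  0.02 -0.49]
```

```bash
python3 -m pendant '[[[-0.15,-0.9,-0.6],[-0.1,0,-0.5],220],[[0,0,-0.6],[0,0,0],220],[[0,0,0],[0,0,0],220],[[0,0,0],[0,0,0],220]]' 60; python3 st.py 485 -264 70 12.9
python3 - <<'E'
from h import *
for n in('side','top'):
    c=shot(n,'f_%s.png'%n); np.savez(n+'4.npz',**c); y,x=(90,250) if n=='side' else (150,350)
    im=c['pixels'][y:y+110,x:x+140][...,::-1]; cv2.imwrite('pics/fz_%s.png'%n,cv2.resize(im,None,fx=5,fy=5,interpolation=cv2.INTER_CUBIC))
E
```

```text
clock: 33.98
position: [0.4858, -0.2648, 0.0809]
ee_rot: [0.994, 0.111, 0.001, 0.001]
ft_force: [-1.0, -0.2, -2.6]
grip_width: 0.415
t 33.975 p [ 485.8 -264.8   80.9] yaw 12.8 zax [ 0.0024 -0.0017 -1.    ] w 0.415 F [-1.  -0.2 -2.6] q7 0.32
shift cm [-0.08  0.08 -1.09] turn deg [0.1  0.14 0.1 ]
```

View pics/fz_side.png

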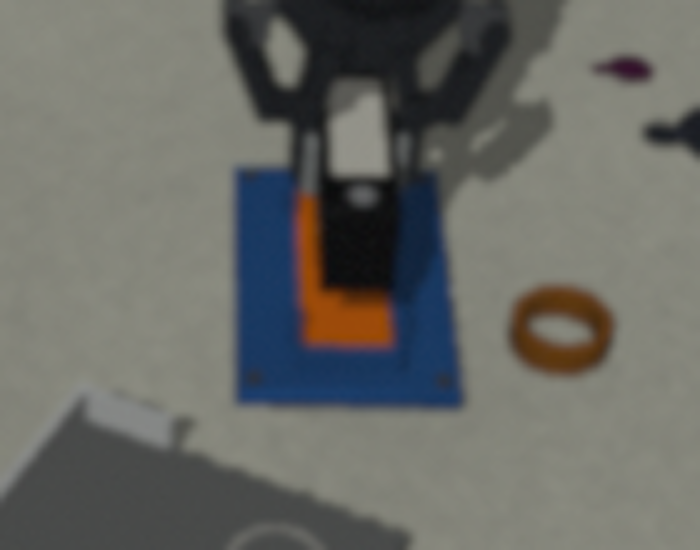

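View pics/fz_top.png

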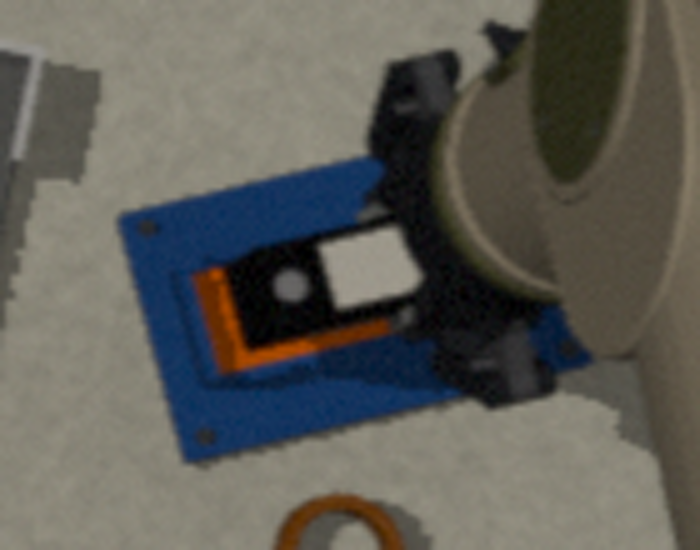

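Run:
```python
from h import *
s=dict(np.load('side4.npz'));t=dict(np.load('top4.npz'))
a=np.radians(12.9);X=np.array([np.cos(a),np.sin(a)]);Y=np.array([-np.sin(a),np.cos(a)]);o=np.array([.485,-.264])
def L(c,off,pts,z):
    uv=[(off[0]+u/5,off[1]+v/5) for u,v in pts]
    d=(plane(c,uv,z)[:,:2]-o); return (np.c_[d@X,d@Y]*1000).round(1).tolist()
S=(250,90);T=(350,150)
print('side cart bottom end',L(s,S,[(323,288),(390,290)],.051))
print('side cart top end',L(s,S,[(321,180),(398,180)],.101))
print('side seat',L(s,S,[(298,195),(305,348),(393,348)],.010))
print('side base corners',L(s,S,[(237,405),(462,405),(237,170)],.010))
print('top cart top',L(t,T,[(225,270),(245,350)],.101))
print('top seat',L(t,T,[(193,275),(228,372),(390,332)],.010))
print('top base',L(t,T,[(120,215),(187,462),(590,365)],.010))
```

```text
side cart bottom end [[12.7, 61.4], [-19.1, 62.0]]
side cart top end [[15.9, 43.4], [-19.9, 42.5]]
side seat [[18.7, -62.6], [18.9, 58.2], [-24.2, 57.2]]
side base corners [[52.6, 99.5], [-54.9, 97.1], [50.7, -83.5]]
top cart top [[10.9, 72.9], [-21.2, 74.0]]
top seat [[21.5, 63.0], [-22.2, 59.9], [-21.9, -11.8]]
top base [[53.9, 86.4], [-54.8, 87.1], [-55.5, -90.3]]
```

Run:
```python
from meas import *
a=np.radians(12.9);X=np.array([np.cos(a),np.sin(a)]);Y=np.array([-np.sin(a),np.cos(a)]);o=np.array([.485,-.264])
for n in('side','top'):
    c=dict(np.load(n+'4.npz'));h=cv2.cvtColor(c['pixels'],cv2.COLOR_RGB2HSV)
    P,uv=cloud(c,np.ones(h.shape[:2],bool)); d=P[:,:2]-o; l=np.c_[d@X,d@Y]*1000
    v=h[uv[:,1],uv[:,0]]
    near=(abs(l[:,0])<45)&(abs(l[:,1])<85)
    lab=near&(P[:,2]>.092)&(P[:,2]<.11)&(v[:,1]<80)&(v[:,2]>100)
    d=plane(c,uv[lab],.101)[:,:2]-o; q=np.c_[d@X,d@Y]*1000
    print(n,'label',lab.sum(),np.percentile(q,[2,50,98],axis=0).round(1).tolist(),q.mean(0), 'z',np.median(P[lab,2]))
    ct=near&(P[:,2]>.092)&(P[:,2]<.11)&(l[:,1]>35)&(l[:,1]<70)
    d=plane(c,uv[ct],.101)[:,:2]-o; q=np.c_[d@X,d@Y]*1000
    for lo,hi in((40,50),(50,60),(60,70)):
        k=(q[:,1]>lo)&(q[:,1]<hi)
        if k.sum()>5: print('  top face slab',lo,q[k,0].min().round(1),q[k,0].max().round(1),k.sum())
    print('  end',np.percentile(q[:,1],[95,99,100]).round(1))
    m=hsvmask(c,5,15)
    d=plane(c,uv,.010)[:,:2]-o; q=np.c_[d@X,d@Y]*1000
    k=m[uv[:,1],uv[:,0]]&(abs(q[:,0])<40)&(abs(q[:,1])<80)
    for lo in range(-70,75,10):
        kk=k&(q[:,1]>=lo)&(q[:,1]<lo+10)
        if kk.sum()>4: print('  seat',lo,q[kk,0].min().round(1),q[kk,0].max().round(1))
    print('  seat end',np.percentile(q[k,1],[1,99,100]).round(1))
```

```text
side label 165 [[-14.9, -24.7], [-3.2, 8.3], [10.8, 35.5]] [-2.90791997  8.03949219] z 0.10173242285391904
  top face slab 40 -18.5 16.5 31
  top face slab 50 -18.0 17.0 48
  top face slab 60 -17.3 17.2 47
  end [73.8 76.3 80.1]
  seat -60 9.9 17.9
  seat -50 10.3 18.3
  seat -40 10.6 18.6
  seat -30 10.9 18.9
  seat -20 11.4 19.2
  seat -10 9.1 19.6
  seat 0 9.5 19.8
  seat 10 -20.1 20.2
  seat 20 -22.2 20.3
  seat 30 -21.7 18.3
  seat 40 -21.3 18.6
  seat 50 -20.7 16.3
  seat end [-62.7  52.1  52.3]
top label 217 [[-12.3, 3.1], [-0.7, 19.1], [11.8, 43.9]] [-0.47626695 19.53479516] z 0.1030929354863458
  top face slab 40 -18.6 17.3 95
  top face slab 50 -18.8 17.6 94
  top face slab 60 -18.3 16.6 54
  end [64.3 65.6 66.4]
  seat -10 -21.2 -15.0
  seat 0 -21.2 -15.0
  seat 10 -20.8 -14.6
  seat 20 -20.8 -14.2
  seat 30 -20.9 -13.7
  seat 40 -20.9 9.4
  seat 50 -21.0 22.3
  seat 60 -21.1 21.3
  seat end [-9.8 62.9 63.2]
```

```bash
python3 -m pendant '[[[0.03,0.16,-0.5],[0.1,0.1,0.1],220],[[0,0,-0.9],[0,0,0],220],[[0,0,0],[0,0,0],220],[[0,0,0],[0,0,0],220]]' 60; python3 st.py 486.1 -263.2 55 12.9
```

```text
clock: 34.58
position: [0.4861, -0.2627, 0.0657]
ee_rot: [0.994, 0.113, 0.0, -0.0]
ft_force: [0.2, 0.6, -2.1]
grip_width: 0.417
t 34.575 p [ 486.1 -262.7   65.7] yaw 12.94 zax [ 3.e-04  5.e-04 -1.e+00] w 0.417 F [ 0.2  0.6 -2.1] q7 0.31
shift cm [-0.   -0.05 -1.07] turn deg [-0.03  0.02 -0.04]
```

```bash
python3 -m pendant '[[[0,-0.05,-0.5],[0,0,0],220],[[0,0,-0.4],[0,0,0],220],[[0,0,0],[0,0,0],220],[[0,0,0],[0,0,0],220]]' 60; python3 st.py 486.1 -263.2 42 12.9
python3 - <<'E'
from h import *
for n in('side','top'):
    c=shot(n); np.savez(n+'5.npz',**c); y,x=(90,250) if n=='side' else (150,350)
    im=c['pixels'][y:y+110,x:x+140][...,::-1]; cv2.imwrite('pics/gz_%s.png'%n,cv2.resize(im,None,fx=5,fy=5,interpolation=cv2.INTER_CUBIC))
E
```

```text
clock: 35.08
position: [0.4861, -0.2634, 0.0561]
ee_rot: [0.994, 0.113, 0.0, -0.0]
ft_force: [-0.0, 0.4, -2.5]
grip_width: 0.418
t 35.075 p [ 486.1 -263.4   56.1] yaw 12.93 zax [ 4.e-04  3.e-04 -1.e+00] w 0.418 F [-0.   0.4 -2.5] q7 0.3
shift cm [-0.    0.02 -1.41] turn deg [-0.02  0.02 -0.03]
```

View pics/gz_side.png

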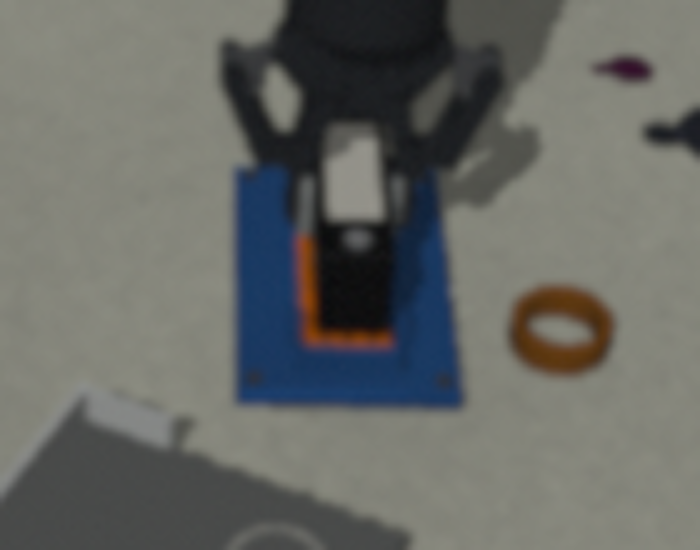

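View pics/gz_top.png

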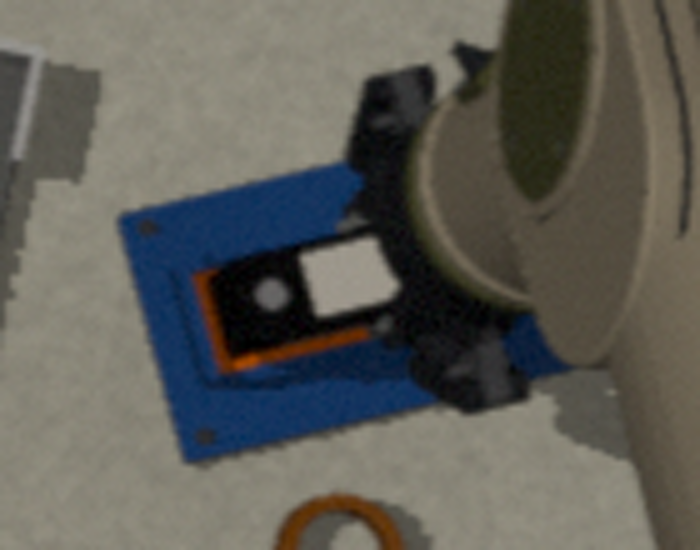

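Run:
```python
from h import *
s=dict(np.load('side5.npz'));t=dict(np.load('top5.npz'))
a=np.radians(12.9);X=np.array([np.cos(a),np.sin(a)]);Y=np.array([-np.sin(a),np.cos(a)]);o=np.array([.485,-.264])
def L(c,off,pts,z):
    uv=[(off[0]+u/5-.4,off[1]+v/5-.4) for u,v in pts]
    d=(plane(c,uv,z)[:,:2]-o); return (np.c_[d@X,d@Y]*1000).round(1).tolist()
S=(250,90);T=(350,150)
print('side cart bottom end',L(s,S,[(320,328),(392,330)],.026))
print('side cart top end',L(s,S,[(320,225),(390,225)],.076))
print('side wall inner top',L(s,S,[(303,348),(393,348)],.024), 'seat',L(s,S,[(303,300),(303,348),(393,348)],.010))
print('top cart top',L(t,T,[(232,362),(365,327)],.076),L(t,T,[(212,270),(370,230)],.076))
print('top cart bottom',L(t,T,[(212,272),(232,362)],.026))
print('top seat',L(t,T,[(193,275),(228,372),(370,335)],.010))
im=np.hstack([cv2.resize(s['pixels'][120:170,290:340],None,fx=8,fy=8,interpolation=cv2.INTER_NEAREST),cv2.resize(t['pixels'][190:240,380:430],None,fx=8,fy=8,interpolation=cv2.INTER_NEAREST)])
im=np.clip(im.astype(float)*2.0,0,255).astype(np.uint8)
cv2.imwrite('pics/h.png',im[...,::-1])
```

```text
side cart bottom end [[13.6, 60.1], [-21.2, 60.7]]
side cart top end [[15.9, 43.8], [-17.2, 42.9]]
side wall inner top [[22.1, 72.5], [-21.2, 71.5]] seat [[19.7, 20.8], [20.8, 56.8], [-23.4, 55.8]]
top cart top [[-21.9, 74.4], [-20.9, 19.0]] [[15.7, 72.0], [16.4, 5.9]]
top cart bottom [[20.1, 59.4], [-18.5, 61.7]]
top seat [[22.5, 63.6], [-21.2, 60.4], [-20.1, -2.6]]
```

View pics/h.png

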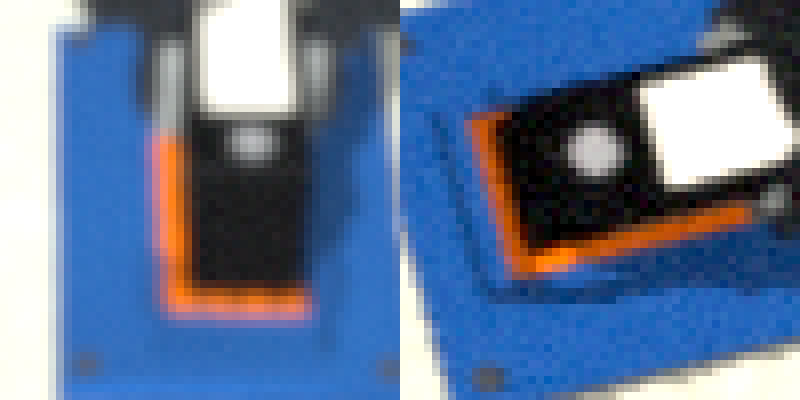

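Run:
```python
from meas import *
a=np.radians(12.9);X=np.array([np.cos(a),np.sin(a)]);Y=np.array([-np.sin(a),np.cos(a)]);o=np.array([.485,-.264])
def loc(P): d=P[:,:2]-o; return (np.c_[d@X,d@Y]*1000).round(1)
t0=dict(np.load('top0.npz'));t5=dict(np.load('top5.npz'));s5=dict(np.load('side5.npz'));s0=dict(np.load('side3.npz'))
def blob(c,u,v,r,dark):
    g=cv2.cvtColor(c['pixels'],cv2.COLOR_RGB2GRAY).astype(float)
    w=g[v-r:v+r+1,u-r:u+r+1]; b=np.median(np.r_[w[0],w[-1],w[:,0],w[:,-1]])
    w=np.clip((b-w) if dark else (w-b),0,None); w[w<0.35*w.max()]=0
    yy,xx=np.mgrid[v-r:v+r+1,u-r:u+r+1]; return np.array([(w*xx).sum()/w.sum(),(w*yy).sum()/w.sum()])
# top0 rack dots: zt.png coords /3.4 + (245,130)
d=[blob(t0,int(round(245+x/3.4)),int(round(130+y/3.4)),3,False) for x,y in((126,160),(299,198))]
P=plane(t0,d,.062); print('dots top0',P.round(4).tolist(),'dist',np.linalg.norm(P[0]-P[1]),'mid',P.mean(0).round(4))
d=[blob(s0,int(round(215+x/3.5)),int(round(90+y/3.5)),3,False) for x,y in((257,311),(175,425))]
P=plane(s0,d,.062); print('dots side3',P.round(4).tolist(),'dist',np.linalg.norm(P[0]-P[1]),'mid',P.mean(0).round(4))
d=[blob(t5,int(round(350+271/5)),int(round(150+294/5)),4,False)]; print('top5 dot',loc(plane(t5,d,.076)))
d=[blob(s5,int(round(250+357/5)),int(round(90+238/5)),3,False)]; print('side5 dot',loc(plane(s5,d,.076)))
sc=[blob(t0,int(round(245+x/3.4)),int(round(130+y/3.4)),2,True) for x,y in((457,222),(703,164),(743,304),(497,365))]
Q=loc(plane(t0,sc,.010)); print('screws top',Q.tolist(),Q.mean(0))
sc=[blob(s5,int(round(250+x/5)),int(round(90+y/5)),2,True) for x,y in((252,377),(445,380))]; print('screws side',loc(plane(s5,sc,.010)))
sc=[blob(t5,int(round(350+x/5)),int(round(150+y/5)),2,True) for x,y in((148,228),(205,437))]; print('screws top5',loc(plane(t5,sc,.010)))
sc=[blob(s0,int(round(215+x/3.5)),int(round(90+y/3.5)),2,True) for x,y in((300,264),(433,266))]; print('screws side3',loc(plane(s0,sc,.010)))
```

```text
dots top0 [[0.5447, 0.0298, 0.062], [0.5203, -0.0735, 0.062]] dist 0.10611196073100834 mid [ 0.5325 -0.0219  0.062 ]
dots side3 [[0.518, -0.0748, 0.062], [0.5432, 0.03, 0.062]] dist 0.10777233709859582 mid [ 0.5306 -0.0224  0.062 ]
top5 dot [[ 0.5 51.6]]
side5 dot [[-1.1 52.9]]
screws top [[46.9, 75.9], [45.1, -83.3], [-48.1, -84.5], [-46.0, 76.7]] [-0.525 -3.8  ]
screws side [[ 45.1  76.8]
 [-47.3  79.9]]
screws top5 [[ 46.1  74.4]
 [-45.9  75. ]]
screws side3 [[ 46.8  79.3]
 [-46.7  79. ]]
```

```bash
python3 -m pendant '[[[0,-0.1,-0.3],[0,0,0],220],[[0,0,-0.4],[0,0,0],220],[[0,0,-0.4],[0,0,0],220],[[0,0,0],[0,0,0],220],[[0,0,0],[0,0,0],220]]' 60; python3 st.py 486.1 -264.3 41 12.9
```

```text
clock: 35.8
position: [0.4862, -0.2645, 0.0444]
ee_rot: [0.994, 0.113, 0.0, -0.0]
ft_force: [0.8, -0.0, -3.2]
grip_width: 0.413
t 35.8 p [ 486.2 -264.5   44.4] yaw 12.93 zax [ 5.e-04  3.e-04 -1.e+00] w 0.413 F [ 0.8 -0.  -3.2] q7 0.29
shift cm [-0.01  0.02 -0.34] turn deg [-0.02  0.03 -0.03]
```

```bash
python3 -m pendant '[[[0,0,-0.2],[0,0,0],220],[[0,0,-0.15],[0,0,0],220],[[0,0,0],[0,0,0],220],[[0,0,0],[0,0,0],220]]' 60; python3 st.py 486.1 -264.3 40.3 12.9
```

```text
clock: 36.3
position: [0.4863, -0.2645, 0.0408]
ee_rot: [0.994, 0.113, 0.0, -0.0]
ft_force: [0.1, 0.1, -2.5]
grip_width: 0.412
t 36.3 p [ 486.3 -264.5   40.8] yaw 12.92 zax [ 7.e-04  1.e-04 -1.e+00] w 0.412 F [ 0.1  0.1 -2.5] q7 0.28
shift cm [-0.02  0.02 -0.05] turn deg [-0.01  0.04 -0.02]
```

```bash
python3 -m pendant '[[[0,0,-0.08],[0,0,0],220],[[0,0,0],[0,0,0],220],[[0,0,0],[0,0,0],220]]' 60; python3 st.py 486.1 -264.3 40 12.9
```

```text
clock: 36.67
position: [0.4864, -0.2646, 0.0402]
ee_rot: [0.994, 0.113, 0.0, 0.0]
ft_force: [-0.2, 0.3, -1.9]
grip_width: 0.417
t 36.675 p [ 486.4 -264.6   40.2] yaw 12.92 zax [ 9.e-04 -1.e-04 -1.e+00] w 0.417 F [-0.2  0.3 -1.9] q7 0.28
shift cm [-0.03  0.03 -0.02] turn deg [ 0.01  0.05 -0.02]
```

Close to the seat (force easing); release and lift straight up.

```bash
python3 -m pendant '[[[0,0,-0.06],[0,0,0],220],[[0,0,0],[0,0,0],220],[[0,0,0],[0,0,0],145],[[0,0,0],[0,0,0],135],[[0,0,0],[0,0,0],120],[[0,0,0],[0,0,0],80],[[0,0,0],[0,0,0],30],[[0,0,0],[0,0,0],0],[[0,0,2],[0,0,0],0],[[0,0,4],[0,0,0],0],[[0,0,5],[0,0,0],0],[[0,0,5],[0,0,0],0]]' 60; python3 st.py 475.4 339.8 200 -13.6
```

```text
clock: 38.17
position: [0.4853, -0.263, 0.2058]
ee_rot: [0.994, 0.113, -0.001, -0.001]
ft_force: [1.2, -0.6, 0.6]
grip_width: 0.995
t 38.175 p [ 485.3 -263.   205.8] yaw 13.03 zax [-0.0014  0.0025 -1.    ] w 0.995 F [ 1.2 -0.6  0.6] q7 0.42
shift cm [-0.99 60.28 -0.58] turn deg [ -0.16  -0.05 -26.63]
```

```bash
python3 -m pendant '[[[0,4,0.5],[0,0,-3],0],[[0,5,0],[0,0,-4],0],[[0,5,0],[0,0,-4],0],[[0,5,0],[0,0,-4],0],[[0,5,0],[0,0,-4],0],[[0,5,0],[0,0,-4],0],[[0,5,0],[0,0,-3],0],[[0,5,0],[0,0,0],0],[[0,0,0],[0,0,0],0],[[0,0,0],[0,0,0],0]]' 60; python3 st.py 475.4 339.8 200 -13.6
python3 - <<'E'
from h import *
for n in('side','top'):
    c=shot(n,'i_%s.png'%n); np.savez(n+'6.npz',**c); y,x=(90,250) if n=='side' else (150,350)
    im=c['pixels'][y:y+110,x:x+140][...,::-1]; cv2.imwrite('pics/iz_%s.png'%n,cv2.resize(im,None,fx=4,fy=4,interpolation=cv2.INTER_CUBIC))
E
```

```text
clock: 39.42
position: [0.4855, 0.1419, 0.2286]
ee_rot: [0.993, -0.118, 0.008, 0.005]
ft_force: [-0.3, -0.5, 0.2]
grip_width: 1.002
t 39.425 p [485.5 141.9 228.6] yaw -13.59 zax [ 0.0154 -0.0109 -0.9998] w 1.002 F [-0.3 -0.5  0.2] q7 -0.79
shift cm [-1.01 19.79 -2.86] turn deg [ 0.63  0.88 -0.  ]
```

View pics/iz_side.png

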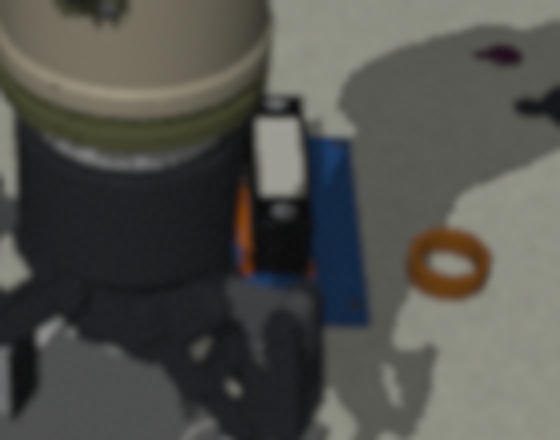

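View pics/iz_top.png

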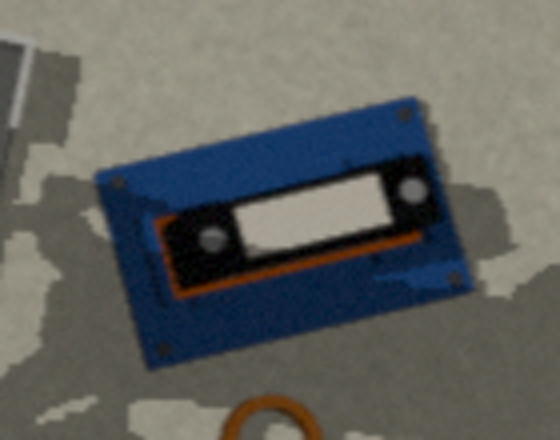

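Run:
```python
from meas import *
a=np.radians(12.9);X=np.array([np.cos(a),np.sin(a)]);Y=np.array([-np.sin(a),np.cos(a)]);o=np.array([.485,-.264])
def loc(P): d=P[:,:2]-o; return (np.c_[d@X,d@Y]*1000).round(1)
c=dict(np.load('top6.npz'))
def blob(c,u,v,r,dark):
    g=cv2.cvtColor(c['pixels'],cv2.COLOR_RGB2GRAY).astype(float)
    w=g[v-r:v+r+1,u-r:u+r+1]; b=np.median(np.r_[w[0],w[-1],w[:,0],w[:,-1]])
    w=np.clip((b-w) if dark else (w-b),0,None); w[w<0.35*w.max()]=0
    yy,xx=np.mgrid[v-r:v+r+1,u-r:u+r+1]; return np.array([(w*xx).sum()/w.sum(),(w*yy).sum()/w.sum()])
f=lambda x,y:(int(round(350+x/4)),int(round(150+y/4)))
d=[blob(c,*f(x,y),4,False) for x,y in((212,239),(413,190))]; Q=loc(plane(c,d,.060));print(Q.tolist(),Q.mean(0),np.degrees(np.arctan2(*(Q[0]-Q[1]))))
d=[blob(c,*f(x,y),2,True) for x,y in((118,182),(405,115),(456,278),(163,349))]; Q=loc(plane(c,d,.010));print(Q.tolist(),Q.mean(0))
h=cv2.cvtColor(c['pixels'],cv2.COLOR_RGB2HSV)
m=np.zeros(h.shape[:2],bool); 
for u,v in(f(250,232),f(375,205)):
    m[:]=0; m[v-3:v+4,u-3:u+4]=1; P,_=cloud(c,m); print('label z',np.median(P[:,2]))
```

```text
[[1.2, 49.8], [0.9, -56.3]] [ 1.05 -3.25] 0.16200459987632596
[[41.8, 76.9], [45.9, -84.4], [-50.7, -83.0], [-46.6, 77.5]] [-2.4  -3.25]
label z 0.06187794449091999
label z 0.06206864637653953
```

```bash
python3 -m pendant '[[[-0.2,4.5,-0.5],[0.6,0.9,0],0],[[-0.2,5,0],[0,0,0],0],[[-0.2,5,0],[0,0,0],0],[[-0.2,4.5,0],[0,0,0],0],[[0,0,0],[0,0,0],0],[[0,0,0],[0,0,0],0]]' 60; python3 st.py 475.4 339.8 165 -13.6
```

```text
clock: 40.28
position: [0.4818, 0.3261, 0.2232]
ee_rot: [0.992, -0.129, -0.0, 0.002]
ft_force: [0.2, -0.3, -0.1]
grip_width: 0.999
t 40.275 p [481.8 326.1 223.2] yaw -14.78 zax [-7.0e-04 -4.8e-03 -1.0e+00] w 0.999 F [ 0.2 -0.3 -0.1] q7 -1.23
shift cm [-0.64  1.37 -5.82] turn deg [ 0.28 -0.04  1.18]
```

```bash
python3 -m pendant '[[[-0.6,1.4,0],[0.3,0,1.2],0],[[0,0,-2],[0,0,0],0],[[0,0,-2],[0,0,0],0],[[0,0,-1.5],[0,0,0],0],[[0,0,0],[0,0,0],0],[[0,0,0],[0,0,0],0]]' 60; python3 st.py 475.4 339.8 108.5 -13.6
```

```text
clock: 41.02
position: [0.4768, 0.3363, 0.1631]
ee_rot: [0.993, -0.121, -0.001, 0.001]
ft_force: [0.1, 1.3, 0.2]
grip_width: 0.998
t 41.025 p [476.8 336.3 163.1] yaw -13.85 zax [-0.0015 -0.0021 -1.    ] w 0.998 F [0.1 1.3 0.2] q7 -1.27
shift cm [-0.14  0.35 -5.46] turn deg [ 0.12 -0.08  0.25]
```

```bash
python3 -m pendant '[[[-0.14,0.35,-0.8],[0.1,0,0.3],0],[[0,0,-1.5],[0,0,0],0],[[0,0,-1.5],[0,0,0],0],[[0,0,-1.4],[0,0,0],0],[[0,0,0],[0,0,0],0],[[0,0,0],[0,0,0],0]]' 60; python3 st.py 475.4 339.8 108.5 -13.6
```

```text
clock: 41.78
position: [0.4753, 0.3402, 0.1076]
ee_rot: [0.993, -0.118, -0.001, 0.0]
ft_force: [0.1, 0.2, -0.8]
grip_width: 1.002
t 41.775 p [475.3 340.2 107.6] yaw -13.53 zax [-1.3e-03  1.0e-04 -1.0e+00] w 1.002 F [ 0.1  0.2 -0.8] q7 -1.31
shift cm [ 0.01 -0.04  0.09] turn deg [-0.01 -0.07 -0.07]
```

```bash
python3 -m pendant '[[[0,-0.04,0.05],[0,0,0],100],[[0,0,0],[0,0,0],140],[[0,0,0],[0,0,0],150],[[0,0,0],[0,0,0],160],[[0,0,0],[0,0,0],180],[[0,0,0],[0,0,0],220],[[0,0,0],[0,0,0],220]]' 30; python3 st.py 475.4 339.8 108.5 -13.6
```

```text
clock: 42.65
position: [0.4761, 0.3401, 0.1095]
ee_rot: [0.993, -0.118, 0.0, -0.001]
ft_force: [0.5, 0.2, 1.3]
grip_width: 0.34
t 42.65 p [476.1 340.1 109.5] yaw -13.55 zax [ 8.0e-04  1.1e-03 -1.0e+00] w 0.34 F [0.5 0.2 1.3] q7 -1.31
shift cm [-0.07 -0.03 -0.1 ] turn deg [-0.06  0.05 -0.05]
```

```bash
python3 -m pendant '[[[0,0,0.5],[0,0,0],220],[[0,0,1.5],[0,0,0],220],[[0,0,3],[0,0,0],220],[[0,0,4],[0,0,0],220],[[0,0,4],[0,0,0],220],[[0,0,2.5],[0,0,0],220],[[0,-3.5,0],[0,0,0],220],[[0,-5,0],[0,0,0],220],[[0,-5,0],[0,0,0],220],[[0,-5,0],[0,0,0],220],[[0,0,0],[0,0,0],220],[[0,0,0],[0,0,0],220]]' 40; python3 st.py 478.6 -57.0 270 -13.6
```

```text
clock: 44.15
position: [0.4724, 0.152, 0.2784]
ee_rot: [0.993, -0.116, 0.002, -0.001]
ft_force: [0.4, 0.2, -1.5]
grip_width: 0.342
t 44.15 p [472.4 152.  278.4] yaw -13.29 zax [ 0.0043  0.0016 -1.    ] w 0.342 F [ 0.4  0.2 -1.5] q7 -0.75
shift cm [  0.62 -20.9   -0.84] turn deg [-0.09  0.25 -0.31]
```

```bash
python3 -m pendant '[[[0.1,-4.2,0],[-0.1,0.2,0],220],[[0.1,-4.2,0],[0,0,0],220],[[0.1,-4.2,0],[0,0,0],220],[[0.1,-4.2,0],[0,0,-0.3],220],[[0.1,-4,0],[0,0,0],220],[[0,0,0],[0,0,0],220],[[0,0,0],[0,0,0],220]]' 40; python3 st.py 478.6 -57.0 200 -13.6
```

```text
clock: 45.02
position: [0.4775, -0.048, 0.2812]
ee_rot: [0.994, -0.106, 0.001, -0.002]
ft_force: [0.2, 0.6, -0.9]
grip_width: 0.338
t 45.025 p [477.5 -48.  281.2] yaw -12.18 zax [ 0.0033  0.0034 -1.    ] w 0.338 F [ 0.2  0.6 -0.9] q7 -0.24
shift cm [ 0.11 -0.9  -8.12] turn deg [-0.19  0.19 -1.42]
```

```bash
python3 -m pendant '[[[0.1,-0.9,0],[-0.2,0.2,-1.4],220],[[0,0,-3],[0,0,0],220],[[0,0,-4],[0,0,0],220],[[0,0,-4],[0,0,0],220],[[0,0,-2],[0,0,0],220],[[0,0,0],[0,0,0],220],[[0,0,0],[0,0,0],220]]' 40; python3 st.py 478.6 -57.0 120 -13.6
```

```text
clock: 45.9
position: [0.4807, -0.0519, 0.1496]
ee_rot: [0.993, -0.116, 0.001, 0.0]
ft_force: [0.2, -0.4, -0.2]
grip_width: 0.338
t 45.9 p [480.7 -51.9 149.6] yaw -13.29 zax [ 2.5e-03 -9.0e-04 -1.0e+00] w 0.338 F [ 0.2 -0.4 -0.2] q7 -0.4
shift cm [-0.21 -0.51 -2.96] turn deg [ 0.05  0.15 -0.31]
```

```bash
python3 -m pendant '[[[-0.2,-0.5,0],[0,0.1,-0.3],220],[[0,0,-1.5],[0,0,0],220],[[0,0,-1.2],[0,0,0],220],[[0,0,0],[0,0,0],220],[[0,0,0],[0,0,0],220]]' 40; python3 st.py 478.6 -57.0 112 -13.6
```

```text
clock: 46.52
position: [0.4795, -0.0576, 0.1223]
ee_rot: [0.993, -0.119, 0.002, 0.001]
ft_force: [-0.0, 0.6, -1.4]
grip_width: 0.337
t 46.525 p [479.5 -57.6 122.3] yaw -13.67 zax [ 0.003  -0.0023 -1.    ] w 0.337 F [-0.   0.6 -1.4] q7 -0.43
shift cm [-0.09  0.06 -1.03] turn deg [0.13 0.17 0.07]
```

```bash
python3 -m pendant '[[[-0.1,0.05,-0.6],[0.1,0.2,0],220],[[0,0,-0.45],[0,0,0],220],[[0,0,0],[0,0,0],220],[[0,0,0],[0,0,0],220]]' 40; python3 st.py 478.6 -57.0 110.5 -13.6
```

```text
clock: 47.02
position: [0.4788, -0.057, 0.1115]
ee_rot: [0.993, -0.119, 0.0, 0.0]
ft_force: [-0.6, 0.4, -0.2]
grip_width: 0.336
t 47.025 p [478.8 -57.  111.5] yaw -13.66 zax [-0.e+00 -6.e-04 -1.e+00] w 0.336 F [-0.6  0.4 -0.2] q7 -0.45
shift cm [-0.02  0.   -0.1 ] turn deg [ 0.03 -0.    0.06]
```

```bash
python3 -m pendant '[[[0,0,-0.12],[0,0,0],220],[[0,0,0],[0,0,0],220],[[0,0,0],[0,0,0],160],[[0,0,0],[0,0,0],150],[[0,0,0],[0,0,0],130],[[0,0,0],[0,0,0],90],[[0,0,0],[0,0,0],40],[[0,0,3],[0,0,0],40],[[0,0,4],[0,0,0],0],[[0,0,2],[0,0,0],0],[[0,0,0],[0,0,0],0]]' 40; python3 st.py 471.7 249.2 200 -13.6
python3 - <<'E'
from h import *
c=shot('side'); y,x=90,200
im=c['pixels'][y:y+180,x:x+180][...,::-1]; cv2.imwrite('pics/j.png',cv2.resize(im,None,fx=3,fy=3,interpolation=cv2.INTER_CUBIC))
E
```

```text
clock: 48.4
position: [0.479, -0.0569, 0.2037]
ee_rot: [0.993, -0.119, 0.0, 0.0]
ft_force: [-0.5, 0.3, -0.2]
grip_width: 0.998
t 48.4 p [479.  -56.9 203.7] yaw -13.65 zax [ 4.e-04 -9.e-04 -1.e+00] w 0.998 F [-0.5  0.3 -0.2] q7 -0.33
shift cm [-0.73 30.61 -0.37] turn deg [0.05 0.02 0.05]
```

View pics/j.png

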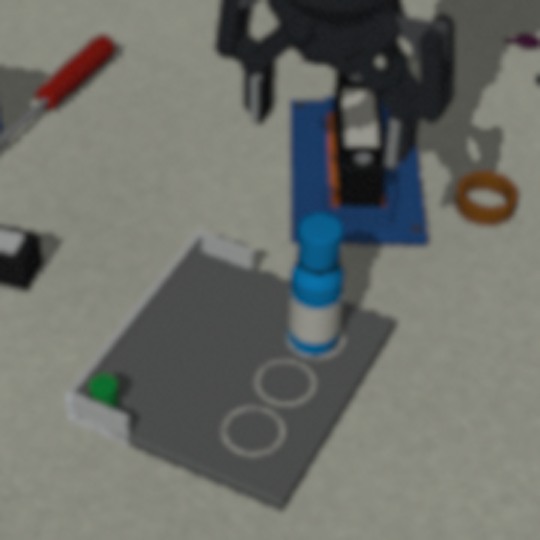

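```bash
python3 -m pendant '[[[-0.1,4,0],[0,0,0],0],[[-0.1,5.5,0],[0,0,0],0],[[-0.1,5.5,0],[0,0,0],0],[[-0.1,5.5,0],[0,0,0],0],[[-0.1,5,0],[0,0,0],0],[[-0.1,4,0],[0,0,0],0],[[0,0,0],[0,0,0],0],[[0,0,0],[0,0,0],0]]' 60; python3 st.py 471.7 249.2 165 -13.6
```

```text
clock: 49.45
position: [0.4668, 0.2444, 0.1932]
ee_rot: [0.993, -0.121, -0.006, 0.001]
ft_force: [-0.7, -0.5, 0.4]
grip_width: 0.998
t 49.45 p [466.8 244.4 193.2] yaw -13.85 zax [-1.200e-02 -9.000e-04 -9.999e-01] w 0.998 F [-0.7 -0.5  0.4] q7 -1.07
shift cm [ 0.49  0.48 -2.82] turn deg [ 0.05 -0.69  0.24]
```

```bash
python3 -m pendant '[[[0.5,0.5,0],[0,-0.7,0.2],0],[[0,0,-1.5],[0,0,0],0],[[0,0,-1.3],[0,0,0],0],[[0,0,0],[0,0,0],0],[[0,0,0],[0,0,0],0]]' 60; python3 st.py 471.7 249.2 108.5 -13.6
```

```text
clock: 50.08
position: [0.4729, 0.2458, 0.1616]
ee_rot: [0.993, -0.121, 0.0, 0.002]
ft_force: [-0.1, -0.1, 0.5]
grip_width: 1.004
t 50.075 p [472.9 245.8 161.6] yaw -13.94 zax [-2.0e-04 -3.1e-03 -1.0e+00] w 1.004 F [-0.1 -0.1  0.5] q7 -1.11
shift cm [-0.12  0.34 -5.31] turn deg [ 0.18 -0.01  0.34]
```

```bash
python3 -m pendant '[[[-0.1,0.35,-0.8],[0.2,0,0.3],0],[[0,0,-1.5],[0,0,0],0],[[0,0,-1.5],[0,0,0],0],[[0,0,-1.4],[0,0,0],0],[[0,0,0],[0,0,0],0],[[0,0,0],[0,0,0],0]]' 60; python3 st.py 471.7 249.2 108.5 -13.6
```

```text
clock: 50.82
position: [0.4715, 0.2496, 0.1056]
ee_rot: [0.993, -0.118, -0.0, -0.0]
ft_force: [0.5, -1.0, 0.7]
grip_width: 1.0
t 50.825 p [471.5 249.6 105.6] yaw -13.61 zax [-8.e-04  6.e-04 -1.e+00] w 1.0 F [ 0.5 -1.   0.7] q7 -1.16
shift cm [ 0.02 -0.04  0.29] turn deg [-0.03 -0.05  0.01]
```

```bash
python3 -m pendant '[[[0,-0.04,0.25],[0,0,0],100],[[0,0,0],[0,0,0],140],[[0,0,0],[0,0,0],150],[[0,0,0],[0,0,0],160],[[0,0,0],[0,0,0],180],[[0,0,0],[0,0,0],220],[[0,0,0],[0,0,0],220]]' 30; python3 st.py 471.7 249.2 108.5 -13.6
```

```text
clock: 51.7
position: [0.4723, 0.2494, 0.1097]
ee_rot: [0.993, -0.119, 0.001, -0.001]
ft_force: [0.2, -0.0, 1.0]
grip_width: 0.342
t 51.7 p [472.3 249.4 109.7] yaw -13.63 zax [ 0.0015  0.0011 -1.    ] w 0.342 F [ 0.2 -0.   1. ] q7 -1.15
shift cm [-0.06 -0.02 -0.12] turn deg [-0.07  0.09  0.03]
```

```bash
python3 -m pendant '[[[0,0,0.5],[0,0,0],220],[[0,0,1.5],[0,0,0],220],[[0,0,3],[0,0,0],220],[[0,0,4],[0,0,0],220],[[0,0,4],[0,0,0],220],[[0,0,2.5],[0,0,0],220],[[0.3,-3.5,0],[0,0,0],220],[[0.4,-5,0],[0,0,0],220],[[0.4,-5,0],[0,0,0],220],[[0.4,-5,0],[0,0,0],220],[[0.4,-4.5,0],[0,0,0],220],[[0,0,0],[0,0,0],220]]' 40; python3 -m pendant '[[[0,0,0],[0,0,0],220]]'; python3 st.py 489.9 -10.0 270 -13.6
```

```text
clock: 53.2
position: [0.488, 0.0157, 0.2792]
ee_rot: [0.993, -0.115, 0.003, -0.001]
ft_force: [-0.6, 0.6, -1.7]
grip_width: 0.34
clock: 53.32
position: [0.488, 0.0165, 0.2799]
ee_rot: [0.993, -0.115, 0.003, -0.001]
ft_force: [-0.5, 1.1, -0.5]
grip_width: 0.337
t 53.325 p [488.   16.5 279.9] yaw -13.16 zax [ 6.9e-03  7.0e-04 -1.0e+00] w 0.337 F [-0.5  1.1 -0.5] q7 -0.43
shift cm [ 0.19 -2.65 -0.99] turn deg [-0.04  0.39 -0.44]
```

```bash
python3 -m pendant '[[[0.2,-2.6,0],[0,0.4,-0.4],220],[[0,0,0],[0,0,0],220],[[0,0,-3],[0,0,0],220],[[0,0,-4],[0,0,0],220],[[0,0,-3],[0,0,0],220],[[0,0,0],[0,0,0],220],[[0,0,0],[0,0,0],220]]' 40; python3 st.py 489.9 -10 125 -13.6
```

```text
clock: 54.2
position: [0.4907, 0.0013, 0.1816]
ee_rot: [0.994, -0.11, 0.002, -0.001]
ft_force: [0.2, -0.1, -0.7]
grip_width: 0.338
t 54.2 p [490.7   1.3 181.6] yaw -12.67 zax [ 0.0047  0.002  -1.    ] w 0.338 F [ 0.2 -0.1 -0.7] q7 -0.49
shift cm [-0.08 -1.13 -5.66] turn deg [-0.11  0.27 -0.93]
```

```bash
python3 -m pendant '[[[-0.1,-1.1,0],[-0.1,0.3,-0.9],220],[[0,0,0],[0,0,0],220],[[0,0,-2],[0,0,0],220],[[0,0,-2],[0,0,0],220],[[0,0,0],[0,0,0],220],[[0,0,0],[0,0,0],220]]' 40; python3 st.py 489.9 -10 125 -13.6
```

```text
clock: 54.95
position: [0.4904, -0.0103, 0.1407]
ee_rot: [0.993, -0.119, 0.001, 0.0]
ft_force: [-0.3, 0.1, -0.6]
grip_width: 0.339
t 54.95 p [490.4 -10.3 140.7] yaw -13.65 zax [ 1.5e-03 -5.0e-04 -1.0e+00] w 0.339 F [-0.3  0.1 -0.6] q7 -0.54
shift cm [-0.05  0.03 -1.57] turn deg [0.03 0.09 0.05]
```

```bash
python3 -m pendant '[[[-0.05,0,-0.8],[0,0.1,0],220],[[0,0,-1.2],[0,0,0],220],[[0,0,-0.8],[0,0,0],220],[[0,0,0],[0,0,0],220],[[0,0,0],[0,0,0],220]]' 40; python3 st.py 489.9 -10 110.7 -13.6
```

```text
clock: 55.58
position: [0.4905, -0.0102, 0.1112]
ee_rot: [0.993, -0.119, 0.001, 0.0]
ft_force: [-1.5, -0.4, 2.5]
grip_width: 0.337
t 55.575 p [490.5 -10.2 111.2] yaw -13.64 zax [ 1.e-03 -7.e-04 -1.e+00] w 0.337 F [-1.5 -0.4  2.5] q7 -0.58
shift cm [-0.06  0.02 -0.05] turn deg [0.04 0.05 0.04]
```

```bash
python3 -m pendant '[[[0,0,0],[0,0,0],160],[[0,0,0],[0,0,0],150],[[0,0,0],[0,0,0],130],[[0,0,0],[0,0,0],90],[[0,0,0],[0,0,0],40],[[0,0,3],[0,0,0],40],[[0,0,5],[0,0,0],0],[[0,0,0],[0,0,0],0],[[0,0,0],[0,0,0],0]]' 40; python3 st.py 559.7 288.4 200 -13.6
```

```text
clock: 56.7
position: [0.4899, -0.0104, 0.193]
ee_rot: [0.993, -0.119, 0.0, 0.0]
ft_force: [-1.0, 0.2, -0.8]
grip_width: 1.003
t 56.7 p [489.9 -10.4 193. ] yaw -13.66 zax [-1.e-04 -5.e-04 -1.e+00] w 1.003 F [-1.   0.2 -0.8] q7 -0.47
shift cm [ 6.98 29.88  0.7 ] turn deg [ 0.03 -0.    0.06]
```

```bash
python3 -m pendant '[[[0.8,4,0],[0,0,0],0],[[1.2,5.2,0],[0,0,0],0],[[1.2,5.2,0],[0,0,0],0],[[1.2,5.2,0],[0,0,0],0],[[1.2,5,0],[0,0,0],0],[[1.2,4.5,0],[0,0,0],0],[[0,0,0],[0,0,0],0],[[0,0,0],[0,0,0],0]]' 60; python3 st.py 559.7 288.4 165 -13.6
```

```text
clock: 57.7
position: [0.5552, 0.2869, 0.1822]
ee_rot: [0.993, -0.121, -0.006, 0.003]
ft_force: [-0.0, -1.1, -0.6]
grip_width: 1.0
t 57.7 p [555.2 286.9 182.2] yaw -13.93 zax [-0.0135 -0.0051 -0.9999] w 1.0 F [-0.  -1.1 -0.6] q7 -1.13
shift cm [ 0.45  0.15 -1.72] turn deg [ 0.3  -0.77  0.33]
```

```bash
python3 -m pendant '[[[0.45,0.15,0],[0.3,-0.8,0.3],0],[[0,0,-1.2],[0,0,0],0],[[0,0,-1.2],[0,0,0],0],[[0,0,0],[0,0,0],0],[[0,0,0],[0,0,0],0]]' 60; python3 st.py 559.7 288.4 107 -13.6
```

```text
clock: 58.32
position: [0.5607, 0.2841, 0.1553]
ee_rot: [0.993, -0.121, 0.001, 0.001]
ft_force: [0.1, -0.0, 0.2]
grip_width: 1.002
t 58.325 p [560.7 284.1 155.3] yaw -13.89 zax [ 9.0e-04 -2.2e-03 -1.0e+00] w 1.002 F [ 0.1 -0.   0.2] q7 -1.14
shift cm [-0.1   0.43 -4.83] turn deg [0.13 0.05 0.29]
```

```bash
python3 -m pendant '[[[-0.1,0.45,-0.5],[0.1,0,0.3],0],[[0,0,-1.5],[0,0,0],0],[[0,0,-1.4],[0,0,0],0],[[0,0,-1],[0,0,0],0],[[0,0,0],[0,0,0],0],[[0,0,0],[0,0,0],0]]' 60; python3 st.py 559.7 288.4 107 -13.6
```

```text
clock: 59.08
position: [0.5594, 0.289, 0.1079]
ee_rot: [0.993, -0.118, 0.0, 0.0]
ft_force: [-0.4, -0.5, -0.3]
grip_width: 1.004
t 59.075 p [559.4 289.  107.9] yaw -13.55 zax [ 4.e-04 -4.e-04 -1.e+00] w 1.004 F [-0.4 -0.5 -0.3] q7 -1.16
shift cm [ 0.03 -0.06 -0.09] turn deg [ 0.02  0.02 -0.05]
```

```bash
python3 -m pendant '[[[0,-0.06,0],[0,0,0],100],[[0,0,0],[0,0,0],140],[[0,0,0],[0,0,0],150],[[0,0,0],[0,0,0],160],[[0,0,0],[0,0,0],180],[[0,0,0],[0,0,0],220],[[0,0,0],[0,0,0],220]]' 30; python3 st.py 559.7 288.4 107 -13.6
```

```text
clock: 59.95
position: [0.5601, 0.2886, 0.1092]
ee_rot: [0.993, -0.118, 0.001, -0.0]
ft_force: [-0.1, -0.2, -0.1]
grip_width: 0.342
t 59.95 p [560.1 288.6 109.2] yaw -13.57 zax [ 2.4e-03  4.0e-04 -1.0e+00] w 0.342 F [-0.1 -0.2 -0.1] q7 -1.16
shift cm [-0.04 -0.02 -0.22] turn deg [-0.02  0.14 -0.03]
```

```bash
python3 -m pendant '[[[0,0,0.5],[0,0,0],220],[[0,0,1.5],[0,0,0],220],[[0,0,3],[0,0,0],220],[[0,0,4],[0,0,0],220],[[0,0,4],[0,0,0],220],[[0,0,2.5],[0,0,0],220],[[-0.8,-3.5,0],[0,0,0],220],[[-1.2,-5,0],[0,0,0],220],[[-1.2,-5,0],[0,0,0],220],[[-1.2,-5,0],[0,0,0],220],[[-1.1,-4.3,0],[0,0,0],220],[[0,0,0],[0,0,0],220]]' 40; python3 -m pendant '[[[0,0,0],[0,0,0],220]]'; python3 st.py 501.3 37.4 270 -13.6
```

```text
clock: 61.45
position: [0.5, 0.0566, 0.279]
ee_rot: [0.993, -0.116, 0.003, -0.001]
ft_force: [0.7, 1.1, -0.6]
grip_width: 0.338
clock: 61.58
position: [0.5, 0.0573, 0.2798]
ee_rot: [0.993, -0.116, 0.004, -0.001]
ft_force: [-0.4, 0.5, -1.3]
grip_width: 0.34
t 61.575 p [500.   57.3 279.8] yaw -13.32 zax [ 7.4e-03  5.0e-04 -1.0e+00] w 0.34 F [-0.4  0.5 -1.3] q7 -0.56
shift cm [ 0.13 -1.99 -0.98] turn deg [-0.03  0.43 -0.28]
```

```bash
python3 -m pendant '[[[0.1,-2,0],[0,0.4,-0.3],220],[[0,0,0],[0,0,0],220],[[0,0,-3],[0,0,0],220],[[0,0,-4],[0,0,0],220],[[0,0,-3],[0,0,0],220],[[0,0,0],[0,0,0],220],[[0,0,0],[0,0,0],220]]' 40; python3 st.py 501.3 37.4 125 -13.6
```

```text
clock: 62.45
position: [0.5024, 0.0412, 0.1794]
ee_rot: [0.993, -0.114, 0.001, -0.002]
ft_force: [-0.3, 0.2, -0.8]
grip_width: 0.339
t 62.45 p [502.4  41.2 179.4] yaw -13.1 zax [ 0.0017  0.0042 -1.    ] w 0.339 F [-0.3  0.2 -0.8] q7 -0.62
shift cm [-0.11 -0.38 -5.44] turn deg [-0.24  0.1  -0.5 ]
```

```bash
python3 -m pendant '[[[-0.1,-0.4,0],[-0.2,0.1,-0.5],220],[[0,0,0],[0,0,0],220],[[0,0,-2],[0,0,0],220],[[0,0,-2],[0,0,0],220],[[0,0,-0.8],[0,0,0],220],[[0,0,0],[0,0,0],220],[[0,0,0],[0,0,0],220]]' 40; python3 st.py 501.3 37.4 112 -13.6
```

```text
clock: 63.32
position: [0.5021, 0.0371, 0.13]
ee_rot: [0.993, -0.119, 0.001, -0.0]
ft_force: [-0.7, -1.4, -0.4]
grip_width: 0.33
t 63.325 p [502.1  37.1 130. ] yaw -13.64 zax [ 2.2e-03  2.0e-04 -1.0e+00] w 0.33 F [-0.7 -1.4 -0.4] q7 -0.67
shift cm [-0.08  0.03 -1.8 ] turn deg [-0.01  0.12  0.04]
```

```bash
python3 -m pendant '[[[-0.08,0,-0.8],[0,0.1,0],220],[[0,0,-0.9],[0,0,0],220],[[0,0,-0.1],[0,0,0],220],[[0,0,0],[0,0,0],220],[[0,0,0],[0,0,0],220]]' 40; python3 st.py 501.3 37.4 110.2 -13.6
```

```text
clock: 63.95
position: [0.5018, 0.0371, 0.1114]
ee_rot: [0.993, -0.119, 0.001, -0.0]
ft_force: [-0.2, 0.4, -0.6]
grip_width: 0.338
t 63.95 p [501.8  37.1 111.4] yaw -13.66 zax [ 1.5e-03  1.0e-04 -1.0e+00] w 0.338 F [-0.2  0.4 -0.6] q7 -0.7
shift cm [-0.05  0.03 -0.12] turn deg [-0.    0.09  0.06]
```

Lower the last millimetre, release, lift, then swing clear so both cameras see the rack.

```bash
python3 -m pendant '[[[0,0,-0.1],[0,0,0],220],[[0,0,0],[0,0,0],220],[[0,0,0],[0,0,0],160],[[0,0,0],[0,0,0],150],[[0,0,0],[0,0,0],130],[[0,0,0],[0,0,0],90],[[0,0,0],[0,0,0],40],[[0,0,3],[0,0,0],40],[[0,0,5],[0,0,0],0],[[0,0,5],[0,0,0],0],[[0,0,2],[0,0,0],0],[[0,0,0],[0,0,0],0]]' 40; python3 st.py 
python3 -m pendant '[[[0,4,0],[0,0,0],0],[[0,5,0],[0,0,0],0],[[0,5,0],[0,0,0],0],[[0,5,0],[0,0,0],0],[[0,5,0],[0,0,0],0],[[0,5,0],[0,0,0],0],[[0,5,0],[0,0,0],0],[[0,3,0],[0,0,0],0],[[0,0,0],[0,0,0],0],[[0,0,0],[0,0,0],0],[[0,0,0],[0,0,0],0]]'; python3 st.py
python3 - <<'E'
from meas import *
for n in('top','side'):
    c=shot(n,'k_%s.png'%n); np.savez(n+'7.npz',**c); print(n);a=caps(c); b=caps(dict(np.load(n+'0.npz')),verbose=False)
    for k in a: print(k,'moved mm',((a[k]-b[k])*1000).round(1))
E
```

```text
clock: 65.45
position: [0.5015, 0.0374, 0.2653]
ee_rot: [0.993, -0.119, 0.001, -0.0]
ft_force: [-0.5, -0.4, -0.1]
grip_width: 1.003
t 65.45 p [501.5  37.4 265.3] yaw -13.63 zax [ 1.9e-03  1.0e-04 -1.0e+00] w 1.003 F [-0.5 -0.4 -0.1] q7 -0.54
clock: 66.82
position: [0.4971, 0.4136, 0.249]
ee_rot: [0.993, -0.122, -0.005, 0.006]
ft_force: [-0.4, -0.8, -0.7]
grip_width: 1.002
t 66.825 p [497.1 413.6 249. ] yaw -13.98 zax [-0.0123 -0.0101 -0.9999] w 1.002 F [-0.4 -0.8 -0.7] q7 -1.33
top
cyan centroid [ 0.4793 -0.0595] encl 0.4793 -0.059 r 0.0148 area r None z 0.1235
magenta centroid [ 0.4898 -0.0127] encl 0.4897 -0.0124 r 0.0152 area r None z 0.1232
yellow centroid [0.5023 0.0352] encl 0.5024 0.0352 r 0.0149 area r None z 0.1232
cyan moved mm [ 0.6 -0.8]
magenta moved mm [-0.4 -0.5]
yellow moved mm [ 0.1 -0.1]
side
cyan centroid [ 0.477  -0.0561] encl 0.4753 -0.0564 r 0.0176 area r None z 0.1228Traceback (most recent call last):
  File "<stdin>", line 3, in <module>
  File "meas.py", line 18, in caps
    X=plane(c,np.c_[u,v],zt)
  File "h.py", line 11, in plane
    n=cv2.undistortPoints(uv,c['K'],c['dist']).reshape(-1,2)
      ~~~~~~~~~~~~~~~~~~~^^^^^^^^^^^^^^^^^^^^^
cv2.error: OpenCV(4.12.0) /io/opencv/modules/calib3d/src/undistort.dispatch.cpp:347: error: (-215:Assertion failed) CV_IS_MAT(_src) && CV_IS_MAT(_dst) && (_src->rows == 1 || _src->cols == 1) && (_dst->rows == 1 || _dst->cols == 1) && _src->cols + _src->rows - 1 == _dst->rows + _dst->cols - 1 && (CV_MAT_TYPE(_src->type) == CV_32FC2 || CV_MAT_TYPE(_src->type) == CV_64FC2) && (CV_MAT_TYPE(_dst->type) == CV_32FC2 || CV_MAT_TYPE(_dst->type) == CV_64FC2) in function 'cvUndistortPointsInternal'
```

View pics/k_side.png

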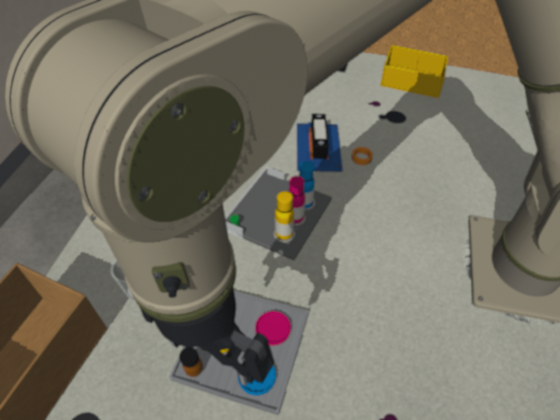

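View pics/k_top.png

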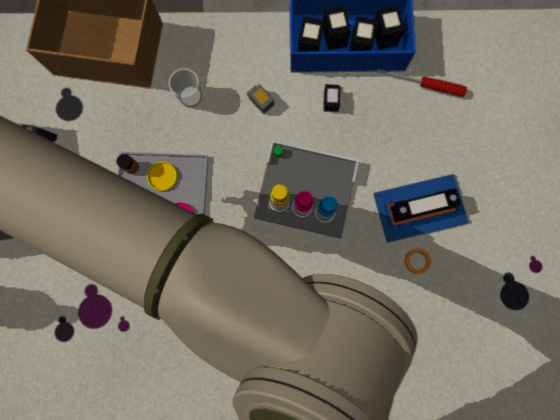

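```bash
python3 -c "
from h import *
print(manip.hand_in())"; python3 st.py
```

```text
the job is handed in; nothing more can be done
None
the job is handed in; nothing more can be done
```

I set each bottle on the dish of its own colour, then seated the cartridge in the blue cradle. I returned every bottle to its own ring, swung the open gripper clear and handed in. The robot's clock read about 67 s of the 144 s allowed; no verdict is reported.

**Last checks**
- **Bottles:** all three stand upright on the rack. The top camera shows each cap within 1 mm of where it started, with cap tops at the starting height.
- **Dishes:** before I took the cartridge, the caps stood within about 1.5 mm of their dish centres in both cameras.
- **Cartridge:** measured from the top camera after release, it lies about 1.5 mm off the cradle's middle across and 0.5 mm along, and under 0.5° off in direction. Its label reads 62 mm high, 2 mm lower than on the rack, which matches the seat.
- **Amber jar:** it appears at the same place in the top picture as at the start. I checked this by eye and did not measure it.

**Disagreements and failures**
- **Camera offset:** the two cameras differ by a steady 2 mm in x and 4 mm in y. I used their mean, which agreed with the tool position to about 1 mm.
- **Cradle edges:** my first readings of the cradle fit conflicted between the cameras by several mm. I re-measured from the cartridge's dots and the cradle's screws before lowering it. One screw was misread in shadow on the last check, so I used the earlier screw centre.
- **Side-camera check:** the final cap measurement from the side camera stopped with an error after cyan. I checked magenta and yellow there by eye only.

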